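# Right the bottle row and clip on its end stops

### The arm

A 6-joint arm with a two-finger parallel gripper is mounted at the origin on the work surface. World frame = base frame: x ahead of the robot, y to its left, z up, the work surface at z = 0. Lengths are in m, angles in degrees, forces in N, time in s.
With the tool pointing down it reaches from about 0.4 to 0.825 m from the base axis. Payload 7 kg.
Tool frame: the origin (TCP) lies on the centre line of the jaws, within the pads' length; the fingertips stand 19 mm ahead of it and the grasp point (between the pads) is the TCP (r.tips_ahead is the distance from the TCP to the fingertips, in m); z points along the fingers, y is the line along which they close (so a half turn about z gives the same grasp; the last joint's range is limited). The gripper opens to 88 mm and grips with 3 to 60 N. Pads are 19 mm wide; open, the fingers measure 130 mm over their backs; the gripper's body (78 mm by 193 mm) begins 47 mm behind the grasp point.
Start: joints at [-49.097, 20.546, 0.682, 0, -70.136, -16.507], TCP at [0.279, -0.615, 0.246] pointing down, gripper open.
Joint ranges: [-176.03, 176.03], [-82.01, 121.73], [-58.28, 71.71], [-173.87, 95.51], [-174.79, -0.11], [-173.66, 173.66]. Speed limits (degrees/s): [136.94, 136.94, 172.46, 180, 180, 180].

### API

Orientations are given as [roll, pitch, yaw] about the fixed x, y, z axes, in that order (R = Rz(yaw) Ry(pitch) Rx(roll)).
In Python, from plant import r, viewer, close_job gives the robot as it stands. The module is installed in compiled form; this text tells all that it offers.
- The arm moves only by the tool arm_command, never from a script. Its arguments are lists of equal length, an entry for each row: "travel": the shift along the world's x, y, z scaled (see below), a list of three; "delta_rot": the turn, a rotation vector about the world's x, y, z scaled (see below), a list of three. In form: {"travel": [[dx, dy, dz], ...], "delta_rot": [[rx, ry, rz], ...]}. A call has 1 to 20 rows; each row is the pose to reach, as a shift and turn from the pose commanded when the call began; what a row does not reach only later rows make up. The controller multiplies each number of a shift by 0.5 m and each number of a turn by 90 degrees. A row lasts 1/8 s, in which the tool goes at most 62.5 mm and 10.7 degrees, less where a joint would pass 70% of its speed; a pose out of reach is approached as far as the arm can. A call with a number of a shift or a turn outside -1 to 1 is refused whole. A call with a gripper value outside its range is refused whole. "grip" is the opening, from 0 (shut) to 1 (fully open), set as the call begins (left out, the last holds). The fingers move at their own pace and stop on an object; "newtons" is the grip in N (left out, the last holds). Time passes only in rows, so rows that repeat a pose let the fingers close. It gives the time, the measured TCP pose, the force, the opening and the grip force at its end, in the units of the state.
- r.get_state(): the state, without advancing time (a new reading comes with each control period).
- viewer.capture(name): name is "side" or "top" or "wrist"; returns a dict with "img" (400x640x3 uint8, red, green, blue), "camera_matrix" (3x3 intrinsics, pixels), "R" (3x3) and "t" (3): a world point X has camera coordinates R X + t; the wrist camera has in their place "mount" (4x4, takes a point from camera to tool coordinates, whose origin is the TCP and whose axes are the flange's). Camera axes: x right, y down, z forward; pixel columns grow to the right and rows downward; lengths in m; the calibration is good to about 2 mm. A picture is of the moment at which its call begins: read the wrist's pose just before it. There is no depth.
- close_job(): hands the job in; it is judged then, once.
The state is a dict: "time_s": time; "joints": joint angles; "qd": joint speeds; "joint_torque": joint torques, N m; "tcp_pos": TCP position; "eef_rot": TCP orientation; "contact_force": force on the tool from outside, world axes, zero at the start; "moment": the same for the moment, N m; "gripper_width": finger opening in m; "gripper_force": force on a finger pad.
Only numpy, scipy, OpenCV 4.12 (cv2) and the standard library are available. Lean on these libraries where they do the work, as an engineer would, in place of code of your own. Each camera call takes 0.05 s, during which the arm holds its last target. There are 200 camera calls.

### The job

Put the bottle rack in order: first stand every fallen red-banded bottle upright on the yellow lane in the row with the green-banded ones, without knocking those over. Then close the row at both ends: slide one orange end stop onto each rail from its outer end, fully home against the blue sill so that the spring ball clicks into it and holds it. Leave the roll of tape and the wrench where they are.

Things in the scene. Friction and masses are not known exactly. Their poses are not given: they have to be found in the camera images.
- rack: fixed rack: aluminium plate 300 (its x) by 720 mm (its y), top 6 mm above the bench. Origin on the bench top under the lane's middle; x away from the robot, y left along the row, z up (turned a little from the world). Lane: yellow strip, x -40 to 40 mm, y -206 to 206 mm; blue fence 16 mm high at x 43 to 49 mm; blue sills 12 mm high at y = +-206 to +-212 mm; beyond them the rails
- seat_left (a point): on the plate's top: where the stop's origin is when fully home on the left (+y) rail, slot along the rail. The steel T-rail runs along the rack's y on the lane's centre line from the sill to y = 276 mm, outer end rounded: stem 12 mm wide, head 24 mm wide, 7 to 12 mm above the plate. A sprung brass ball (detent) stands 5 mm out of the head at the seat and yields at about 6 N
- seat_right (a point): the same for the right (-y) rail
- mouth_left (a point): on the plate's top, on the left rail's line, 78 mm outside seat_left: a stop set down here, slot along the rail, stands 15 mm off the rail's end and can be slid inwards
- mouth_right (a point): the same for the right rail
- fallen1: square white bottle with red band and cap, fallen over (may be absent: None). Body 38 x 38 x 80 mm, then a round cap (24 mm dia.) up to 108 mm from the foot; about 0.16 kg. Origin on its long axis, 40 mm from the foot; x axis runs from foot to cap (level when lying, up when standing). At the start it lies on the plate in front of the lane, cap roughly towards the robot
- fallen2: square white bottle with red band and cap, fallen over (may be absent: None). Body 38 x 38 x 80 mm, then a round cap (24 mm dia.) up to 108 mm from the foot; about 0.16 kg. Origin on its long axis, 40 mm from the foot; x axis runs from foot to cap (level when lying, up when standing). At the start it lies on the plate in front of the lane, cap roughly towards the robot
- fallen3: square white bottle with red band and cap, fallen over (may be absent: None). Body 38 x 38 x 80 mm, then a round cap (24 mm dia.) up to 108 mm from the foot; about 0.16 kg. Origin on its long axis, 40 mm from the foot; x axis runs from foot to cap (level when lying, up when standing). At the start it lies on the plate in front of the lane, cap roughly towards the robot
- fallen4: square white bottle with red band and cap, fallen over (may be absent: None). Body 38 x 38 x 80 mm, then a round cap (24 mm dia.) up to 108 mm from the foot; about 0.16 kg. Origin on its long axis, 40 mm from the foot; x axis runs from foot to cap (level when lying, up when standing). At the start it lies on the plate in front of the lane, cap roughly towards the robot
- standing1: square white bottle with a green band and red cap, 38 x 38 mm, 108 mm tall, still standing in the lane. Origin at the centre of its foot, z up
- standing2: square white bottle with a green band and red cap, 38 x 38 mm, 108 mm tall, still standing in the lane. Origin at the centre of its foot, z up
- stop_a: end stop: orange block 50 x 50 x 30 mm with a black grip fin on top (22 mm thick along own x, 46 mm long along own y, from 30 to 62 mm above the underside); about 0.18 kg. Origin at the underside centre, z up. A T-slot open at both ends runs along own y through the underside (28 mm wide inside, ceiling 14 mm up; lips 17 mm apart, 5 mm thick). Either way round and either rail fits
- stop_b: the other end stop, the same in every way
- tape: roll of yellow tape, 68 mm dia., 24 mm high, lying flat behind the lane; origin at its underside. To be left alone
- wrench: steel wrench 120 mm long lying on the plate's front left part; to be left alone

How it is judged:
By the outcome, as a careful person would: the job done as asked, in the order asked, and still so for the second after the job is handed in, with the robot touching nothing.
Of fallen1, fallen2, fallen3, fallen4 only 2 to 4 are there at a start; the rules pass over those that are not, and their reading is None.
At some moment in a run one of stop_a, stop_b may be knocked a few centimetres aside while the robot is not near it.
Once in a run the grip may slacken for a moment while it holds something.
It also fails if it takes over 210 s, if anything falls off the work surface, if the arm or the gripper's body presses on something with over 40 N, if the wrist force passes 120 N, or if a joint passes its speed limit or range.

## Working session

There is one attempt and no reset: what is moved stays moved. The work goes in short steps, Python scripts to look and compute and a tool call to move; the robot and the scene stay as the last step left them, time stands still between calls to the robot, and variables do not carry over. Pictures are saved under pics/ and viewed, at most 14 in all, crops included, and the job is handed in when it is done.

Besides the shell and the picture viewer there is one more tool, called after "Request:" by a JSON object that holds its "api" and its "payload". arm_command: Moves the arm, as the interface text tells. Shifts and turns lie within -1 to 1; 1 stands for 0.5 m of shift or 90 degrees of turn. Its arguments: {"type":"object","properties":{"travel":{"type":"array"},"delta_rot":{"type":"array"},"grip":{"type":"number"},"newtons":{"type":"number"}},"required":["travel","delta_rot"]}

```bash
mkdir -p pics; ls
cat > h.py <<'E'
import numpy as np, cv2, json
from plant import r, viewer, close_job
from scipy.spatial.transform import Rotation as Ro
def cap(name,fn=None):
    s=r.get_state(); c=viewer.capture(name)
    if name=='wrist':
        T=np.eye(4); T[:3,:3]=Ro.from_euler('xyz',s['eef_rot'],degrees=True).as_matrix(); T[:3,3]=s['tcp_pos']
        M=np.linalg.inv(T@np.array(c['mount'])); c['R']=M[:3,:3]; c['t']=M[:3,3]
    c={k:np.array(v) for k,v in c.items()}
    if fn:
        cv2.imwrite('pics/'+fn+'.png',c['img'][:,:,::-1]); np.savez('pics/'+fn+'.npz',**c)
    return c
def ray(c,uv,z):
    K=c['camera_matrix'];R=c['R'];t=c['t']
    o=-R.T@t; d=R.T@np.linalg.solve(K,np.array([uv[0],uv[1],1.]))
    return o+d*(z-o[2])/d[2]
def proj(c,X):
    p=c['camera_matrix']@(c['R']@np.array(X)+c['t']); return p[:2]/p[2]
E
python3 - <<'E'
from h import *
print(r.get_state())
for n in ('top','side'):
    c=cap(n,n+'0'); print(n,c['camera_matrix'],-c['R'].T@c['t'],c['R'])
E
```

```text
pics
{'time_s': 0.0, 'joints': array([-4.90963186e+01,  2.05931571e+01,  6.33661209e-01, -1.93536268e-02,
       -7.01356544e+01, -1.65083863e+01]), 'qd': array([ 0.06038123, -0.0144477 ,  0.01552552, -0.03917827, -0.01134698,
       -0.0422907 ]), 'joint_torque': array([-1.62655720e-03, -5.82706690e+01,  2.93062806e+01,  6.99741706e+00,
        6.79110046e-03, -1.65055826e-04]), 'tcp_pos': array([ 0.27859732, -0.6143242 ,  0.24460478]), 'eef_rot': array([ 1.79903602e+02, -9.59651765e-03, -1.55611288e+02]), 'contact_force': array([-0.02188297,  0.3761875 , -1.13144969]), 'moment': array([-0.02851021,  0.04337246,  0.00830146]), 'gripper_force': 0.0, 'gripper_width': 0.0876350119235211}
top [[416.01680361   0.         320.91345317]
 [  0.         416.01680361 204.03634526]
 [  0.           0.           1.        ]] [0.47664613 0.00487649 0.90511571] [[-0.02591061 -0.99965152 -0.00504767]
 [-0.99394156  0.02630147 -0.10671653]
 [ 0.1068121   0.00225199 -0.99427667]]
side [[387.23604804   0.         323.30414655]
 [  0.         387.23604804 201.76756747]
 [  0.           0.           1.        ]] [ 0.25354142 -0.62461824  0.54002173] [[ 0.90516776 -0.42468534  0.01771135]
 [-0.22725864 -0.51874722 -0.82416918]
 [ 0.35920029  0.74198631 -0.56606667]]
```

View pics/top0.png

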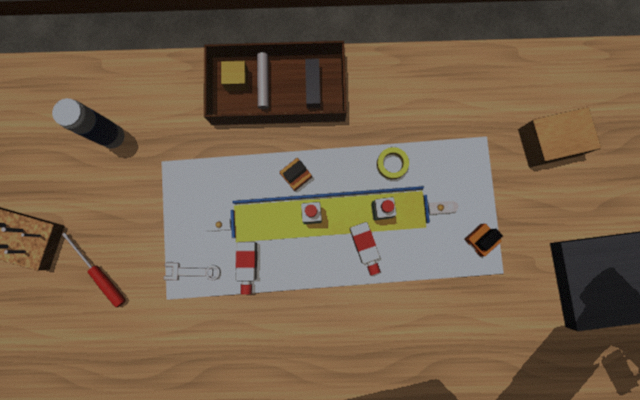

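View pics/side0.png

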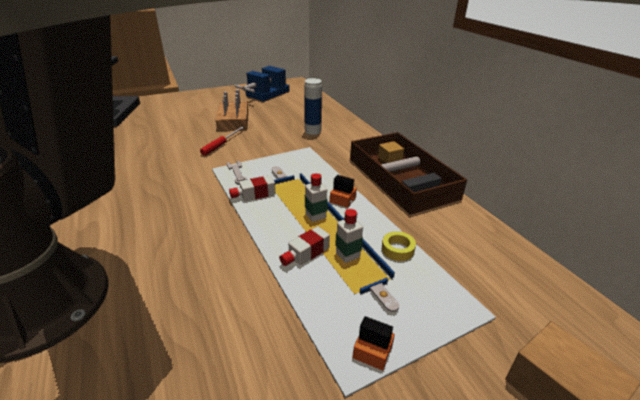

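Two fallen bottles are present: red bands at top-view px (246,262) and (365,243), with caps towards the robot. The green-banded ones are at (312,212) and (386,208). The stops are at (296,174) behind the fence and (485,239) at the right end of the plate. The tape is at (393,163) and the wrench at (190,271).

```bash
cat >> h.py <<'E'
def load(fn):
    return dict(np.load('pics/'+fn+'.npz'))
def blobs(c,lo,hi,minA=15):
    hsv=cv2.cvtColor(c['img'],cv2.COLOR_RGB2HSV); m=cv2.inRange(hsv,np.array(lo),np.array(hi))
    if lo[0]==0 and hi[0]<=6: m|=cv2.inRange(hsv,np.array((172,)+tuple(lo[1:])),np.array((180,)+tuple(hi[1:])))
    n,L,S,C=cv2.connectedComponentsWithStats(m)
    return [(C[i],S[i],L==i) for i in range(1,n) if S[i,4]>=minA]
def rect(c,mask,z):
    """min-area rect in world of a mask's contour raised to height z"""
    cn=max(cv2.findContours(mask.astype(np.uint8),cv2.RETR_EXTERNAL,cv2.CHAIN_APPROX_NONE)[0],key=len)[:,0]
    P=np.array([ray(c,p,z)[:2] for p in cn]).astype(np.float32)*1000
    return cv2.minAreaRect(P)
E
python3 - <<'E'
from h import *
c=load('top0')
hsv=cv2.cvtColor(c['img'],cv2.COLOR_RGB2HSV)
for p in [(200,200),(330,200),(246,262),(246,288),(291,168),(296,174),(236,220),(440,208),(220,225)]: print(p,hsv[p[1],p[0]])
def show(n,l,z):
    for C,S,m in l: print(n,C.round(1),S,[np.round(x,1) for x in rect(c,m,z)], (ray(c,C,z)*1000).round(1))
show('plate',blobs(c,(0,0,120),(180,45,255),3000),.006)
show('yellow',blobs(c,(22,150,80),(34,255,255),200),.006)
show('red',blobs(c,(0,150,80),(5,255,255),20),.044)
show('orange',blobs(c,(6,170,80),(16,255,255),30),.036)
show('blue',blobs(c,(100,100,40),(125,255,255),20),.018)
E
```

```text
(200, 200) [103  15 155]
(330, 200) [ 31 154 151]
(246, 262) [  2 184 136]
(246, 288) [  1 174 142]
(291, 168) [15 26 40]
(296, 174) [ 8 28 37]
(236, 220) [ 31 151 154]
(440, 208) [ 20 151 140]
(220, 225) [ 17 139 110]
plate [325.9 218.9] [  162   137   342   163 34056] [array([546.5,  -9.4]), array([300.4, 722.9]), np.float64(2.9)] [540.5  -3.    6. ]
yellow [326.2 216.5] [ 235  192  190   49 4993] [array([546.8, -10.9]), array([ 76.5, 410.4]), np.float64(2.9)] [545.7  -3.8   6. ]
red [387.4 206. ] [382 201  12  11 105] [array([ 561.4, -131.4]), array([23. , 20.9]), np.float64(88.5)] [ 561.5 -131.2   44. ]
red [310.7 210.6] [306 205  11  12  93] [array([555.7,  28.3]), array([22.1, 20.6]), np.float64(43.5)] [556.   28.4  44. ]
red [363.7 240.5] [353 231  22  20 272] [array([491.4, -79.4]), array([30.6, 37.5]), np.float64(18.1)] [491.3 -79.4  44. ]
red [245.4 259.1] [236 252  19  15 274] [array([459.8, 165.5]), array([37.1, 28.5]), np.float64(88.5)] [459.6 164.9  44. ]
red [373.5 269. ] [368 264  12  11  83] [array([432.7, -97.3]), array([17.2, 18.9]), np.float64(16.7)] [432.6 -97.3 
[... 180 characters left out ...]
8.1, 165.1]), array([18.4, 18.2]), np.float64(89.6)] [399.  165.1  44. ]
orange [300.5 176.9] [291 171  18  14  43] [array([626.8,  50.2]), array([ 6.4, 42.4]), np.float64(37.6)] [629.   48.5  36. ]
orange [480.9 238.1] [469 224  32  32 264] [array([ 487.1, -329.7]), array([49. , 48.9]), np.float64(39.5)] [ 490.  -323.8   36. ]
blue [327.1 194.6] [233 187 190  16 439] [array([592.,  -8.]), array([  5. , 407.6]), np.float64(2.9)] [592.  -7.  18.]
blue [426.3 208.2] [424 195   5  27  70] [array([ 557.5, -218.6]), array([56.1,  6.2]), np.float64(3.3)] [ 557.  -218.4   18. ]
blue [232.2 223.1] [231 210   4  27  76] [array([536.3, 197.5]), array([56. ,  5.9]), np.float64(2.8)] [536.  197.3  18. ]
```

```bash
cat >> h.py <<'E'
def Rt(yaw,tilt=0):
    """tool down with tool x at heading yaw, then tilted by tilt deg about the tool's closing axis: + = pointing back along -tool x... see sign: about n=z x (-toolx)"""
    R0=Ro.from_euler('xyz',[180,0,yaw],degrees=True)
    a=np.radians(yaw); n=np.array([np.sin(a),-np.cos(a),0])
    return Ro.from_rotvec(n*np.radians(tilt))*R0
def plan(*T):
    """targets (pos_mm, yaw, tilt); prints numbers from the stored commanded pose, stores last"""
    s=json.load(open('cmd.json')); p0=np.array(s['p']); R0=Ro.from_quat(s['q'])
    for p,y,t in T:
        d=(np.array(p)-p0)/500; w=(Rt(y,t)*R0.inv()).as_rotvec(degrees=True)/90
        d=d.round(4); w=w.round(4); L=max(np.linalg.norm(d)*8,np.linalg.norm(w)*90/10.7)
        print(d.tolist(),w.tolist(),'rows>=%.1f'%L)
    json.dump(dict(p=(p0+d*500).tolist(),q=(Ro.from_rotvec(w*90,degrees=True)*R0).as_quat().tolist()),open('cmd.json','w'))
def st():
    s=r.get_state(); print(round(s['time_s'],2),(s['tcp_pos']*1000).round(1),s['eef_rot'].round(2),'J',s['joints'].round(1),'F',s['contact_force'].round(1),'w',round(s['gripper_width']*1000,1),round(s['gripper_force'],1))
E
python3 - <<'E'
from h import *
json.dump(dict(p=[279,-615,246],q=Ro.from_euler('xyz',[180,0,-155.6],degrees=True).as_quat().tolist()),open('cmd.json','w'))
plan(([470,-70,320],-163,0))
E
```

```text
[0.382, 1.09, 0.148] [0.0, 0.0, -0.0822] rows>=9.3
```

Request:
{"api": "arm_command", "payload": {"travel": [[0.0,0.1,0.148],[0.191,0.545,0.148],[0.191,0.545,0.148],[0.191,0.545,0.148],[0.191,0.545,0.148],[0.191,0.545,0.148]], "delta_rot": [[0,0,0],[0,0,-0.0822],[0,0,-0.0822],[0,0,-0.0822],[0,0,-0.0822],[0,0,-0.0822]]}}

```text
time_s: 0.85
tcp_pos: [0.3754, -0.3393, 0.3203]
eef_rot: [-180.0, 0.1, -162.8]
contact_force: [0.8, -0.3, -0.3]
gripper_width: 0.0877
gripper_force: 0.0
```

Request:
{"api": "arm_command", "payload": {"travel": [[0.191,0.545,0],[0.191,0.545,0],[0.191,0.545,0],[0.191,0.545,0],[0.191,0.545,0],[0.191,0.545,0],[0.191,0.545,0],[0.191,0.545,0]], "delta_rot": [[0,0,0],[0,0,0],[0,0,0],[0,0,0],[0,0,0],[0,0,0],[0,0,0],[0,0,0]]}}

```text
time_s: 1.85
tcp_pos: [0.4695, -0.0707, 0.3194]
eef_rot: [-180.0, -0.0, -163.1]
contact_force: [0.4, -1.1, -0.1]
gripper_width: 0.0875
gripper_force: 0.0
```

Run:
```python
from h import *
st(); c=cap('wrist','w1'); st()
```

```text
1.85 [469.5 -70.7 319.4] [-1.8000e+02 -2.0000e-02 -1.6309e+02] J [ 15.3  -1.2 -16.5   0.  -74.8 -88.3] F [ 0.4 -1.1 -0.1] w 87.5 0.0
1.9 [469.5 -70.8 319.5] [-1.800e+02 -1.000e-02 -1.631e+02] J [ 15.3  -1.2 -16.5   0.  -74.8 -88.4] F [-0.5 -0.2 -0.3] w 87.6 0.0
```

View pics/w1.png

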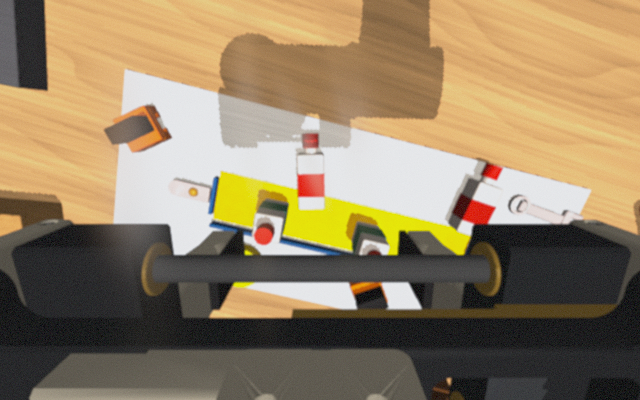

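The wrist view shows bottle A (band at px (311,184), cap at (311,142)) lined up with the image's vertical axis. Bottle B is at (475,205), the wrench at (540,208), the right rail and its ball at (193,190), and the right stop at (140,128).

Run:
```python
from h import *
c=load('w1')
def show(n,l,z):
    for C,S,m in l: print(n,C.round(1),S[4],[np.round(x,1) for x in rect(c,m,z)], (ray(c,C,z)*1000).round(1))
hsv=cv2.cvtColor(c['img'],cv2.COLOR_RGB2HSV)
for p in [(311,190),(290,205),(250,190),(213,190),(150,135)]: print(hsv[p[1],p[0]])
show('red',blobs(c,(0,150,60),(5,255,255),60),.044)
show('orange',blobs(c,(6,170,60),(16,255,255),60),.036)
show('blue',blobs(c,(100,100,40),(125,255,255),40),.018)
show('yel',blobs(c,(22,150,80),(34,255,255),200),.006)
show('plate',blobs(c,(0,0,190),(180,30,255),3000),.006)
plan(([463.5,-88,160],-163,-45))
```

```text
[  2 190 226]
[ 30 245 228]
[ 29 201 231]
[106 179 182]
[ 16 184 232]
red [491.5 171.1] 197 [array([398.6, 157.9]), array([22.9, 17.5]), np.float64(89.2)] [398.7 158.   44. ]
red [309.3 185.8] 453 [array([492.1, -80.3]), array([29. , 34.2]), np.float64(16.9)] [493.4 -81.   44. ]
red [473.5 211.1] 704 [array([460.6, 157.5]), array([55.1, 32.4]), np.float64(86.1)] [459.9 158.4  44. ]
red [263.6 234.7] 249 [array([ 584.9, -125.1]), array([26.1, 25.3]), np.float64(14.5)] [ 584.4 -125.1   44. ]
orange [151.1 128.9] 341 [array([ 477.1, -315.7]), array([48.1, 37.8]), np.float64(36.7)] [ 481.5 -312.1   36. ]
orange [367.4 288. ] 169 [array([627.9,  55.6]), array([23. , 50.5]), np.float64(14.6)] [628.1  54.8  36. ]
blue [212.7 194.9] 143 [array([ 556.5, -217.3]), array([57.2,  6.4]), np.float64(2.7)] [ 555.5 -217.    18. ]
blue [224.3 227.1] 130 [array([ 601.8, -189.7]), array([ 9. , 43.9]), np.float64(1.7)] [ 601.3 -189.2   18. ]
blue [311.5 247.3] 278 [array([595.3, -49.2]), array([ 10.5, 100.9]), np.float64(1.8)] [594.4 -48.6  18. ]
yel [322.9 216.3] 7225 [array([547. ,  -9.1]), array([ 78.4, 413.6]), np.float64(3.1)] [543.1 -45.1   6. ]
plate [267.3 164. ] 27064 [array([ 535.1, -103.2]), array([266.3, 532.5]), np.float64(2.9)] [ 487.8 -150.6    6. ]
plate [531.1 198.5] 4371 [array([428.6, 260.9]), array([ 90.1, 181.4]), np.float64(2.7)] [419.9 259.4   6. ]
[-0.013, -0.036, -0.32] [0.1462, -0.4781, -0.0] rows>=4.2
```

Request:
{"api": "arm_command", "payload": {"travel": [[-0.013,-0.036,-0.32],[-0.013,-0.036,-0.32],[-0.013,-0.036,-0.32],[-0.013,-0.036,-0.32],[-0.013,-0.036,-0.32],[-0.013,-0.036,-0.32],[-0.013,-0.036,-0.32],[-0.013,-0.036,-0.32]], "delta_rot": [[0.1462,-0.4781,0],[0.1462,-0.4781,0],[0.1462,-0.4781,0],[0.1462,-0.4781,0],[0.1462,-0.4781,0],[0.1462,-0.4781,0],[0.1462,-0.4781,0],[0.1462,-0.4781,0]], "grip": 0.75}}

```text
time_s: 2.9
tcp_pos: [0.4633, -0.09, 0.1599]
eef_rot: [180.0, 45.0, -163.4]
contact_force: [0.6, -0.7, 0.4]
gripper_width: 0.0657
gripper_force: 0.0
```

Run:
```python
from h import *
st(); plan(([463.5,-88,31],-163,-45))
```

```text
2.9 [463.3 -90.  159.9] [ 179.95   45.02 -163.36] J [-12.1  -5.  -38.4 -53.9 -25.  -17.6] F [ 0.6 -0.7  0.4] w 65.7 0.0
[0.0, 0.0, -0.258] [0.0, -0.0, -0.0] rows>=2.1
```

Request:
{"api": "arm_command", "payload": {"travel": [[0,0,-0.08],[0,0,-0.16],[0,0,-0.2],[0,0,-0.23],[0,0,-0.245],[0,0,-0.258],[0,0,-0.258],[0,0,-0.258]], "delta_rot": [[0,0,0],[0,0,0],[0,0,0],[0,0,0],[0,0,0],[0,0,0],[0,0,0],[0,0,0]]}}

```text
time_s: 3.9
tcp_pos: [0.4627, -0.0875, 0.0305]
eef_rot: [179.9, 44.9, -163.0]
contact_force: [0.4, 0.0, 0.5]
gripper_width: 0.0659
gripper_force: 0.0
```

Run:
```python
from h import *
st()
```

```text
3.9 [462.7 -87.5  30.5] [ 179.93   44.93 -163.  ] J [-34.   16.5 -39.3 -86.7 -33.4  37.2] F [0.4 0.  0.5] w 65.9 0.0
```

Request:
{"api": "arm_command", "payload": {"travel": [[0,0,0],[0,0,0],[0,0,0],[0,0,0],[0,0,0],[0,0,0]], "delta_rot": [[0,0,0],[0,0,0],[0,0,0],[0,0,0],[0,0,0],[0,0,0]], "grip": 0.3, "newtons": 30}}

```text
time_s: 4.65
tcp_pos: [0.4633, -0.0878, 0.0307]
eef_rot: [-180.0, 45.0, -163.0]
contact_force: [-2.6, -0.0, 4.9]
gripper_width: 0.0381
gripper_force: 30.0
```

Run:
```python
from h import *
plan(([463.5,-88,150],-163,-45),([500,-60,220],-163,0),([559.7,-46.2,210],-177.1,45))
```

```text
[0.0, 0.0, 0.238] [0.0, -0.0, -0.0] rows>=1.9
[0.073, 0.056, 0.378] [-0.1462, 0.4781, -0.0] rows>=4.2
[0.1924, 0.0836, 0.358] [-0.1732, 0.9869, -0.123] rows>=8.5
```

Request:
{"api": "arm_command", "payload": {"travel": [[0,0,0.06],[0,0,0.14],[0,0,0.238],[0.02,0.01,0.3],[0.04,0.03,0.35],[0.073,0.056,0.378],[0.073,0.056,0.378],[0.073,0.056,0.378],[0.073,0.056,0.378],[0.1,0.07,0.37],[0.15,0.0836,0.358],[0.1924,0.0836,0.358],[0.1924,0.0836,0.358],[0.1924,0.0836,0.358],[0.1924,0.0836,0.358],[0.1924,0.0836,0.358],[0.1924,0.0836,0.358],[0.1924,0.0836,0.358]], "delta_rot": [[0,0,0],[0,0,0],[0,0,0],[-0.03,0.1,0],[-0.06,0.2,0],[-0.1,0.3,0],[-0.13,0.4,0],[-0.1462,0.4781,0],[-0.1462,0.4781,0],[-0.15,0.58,-0.02],[-0.155,0.68,-0.05],[-0.16,0.78,-0.08],[-0.17,0.88,-0.1],[-0.1732,0.9869,-0.123],[-0.1732,0.9869,-0.123],[-0.1732,0.9869,-0.123],[-0.1732,0.9869,-0.123],[-0.1732,0.9869,-0.123]]}}

```text
time_s: 6.9
tcp_pos: [0.5594, -0.0458, 0.2117]
eef_rot: [180.0, -44.7, -177.0]
contact_force: [0.7, -0.6, -1.1]
gripper_width: 0.0379
gripper_force: 30.0
```

Run:
```python
from h import *
st(); a=cap('side','s1'); b=cap('top','t1'); st()
cv2.imwrite('pics/m1.png',np.vstack([a['img'][60:340,100:500],b['img'][100:350,120:520]])[:,:,::-1])
```

```text
6.9 [559.4 -45.8 211.7] [ 179.96  -44.74 -177.05] J [  11.2   38.3   14.8   -6.3 -110.8  -98.1] F [ 0.7 -0.6 -1.1] w 37.9 30.0
7.0 [559.4 -45.8 211.2] [ 179.97  -44.81 -177.06] J [  11.2   38.4   14.8   -6.3 -110.8  -98.2] F [ 0.8 -0.1 -2.3] w 37.8 30.0
```

View pics/m1.png

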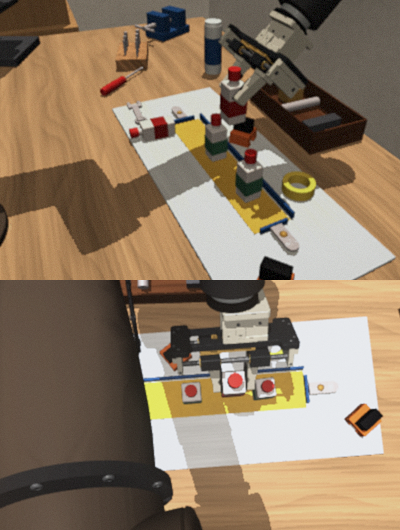

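The bottle hangs upright in the gripper over the gap between the two green bottles, so I'm lowering it.

Request:
{"api": "arm_command", "payload": {"travel": [[0,0,-0.08],[0,0,-0.16],[0,0,-0.22],[0,0,-0.25],[0,0,-0.265],[0,0,-0.272],[0,0,-0.278],[0,0,-0.278],[0,0,-0.278]], "delta_rot": [[0,0,0],[0,0,0],[0,0,0],[0,0,0],[0,0,0],[0,0,0],[0,0,0],[0,0,0],[0,0,0]]}}

```text
time_s: 8.12
tcp_pos: [0.5601, -0.0459, 0.073]
eef_rot: [-180.0, -44.9, -177.1]
contact_force: [0.2, 2.0, 6.2]
gripper_width: 0.0381
gripper_force: 30.0
```

Request:
{"api": "arm_command", "payload": {"travel": [[0,0,0],[0,0,0],[0,0,0],[0,0,0]], "delta_rot": [[0,0,0],[0,0,0],[0,0,0],[0,0,0]], "grip": 0.53}}

```text
time_s: 8.62
tcp_pos: [0.5595, -0.046, 0.0705]
eef_rot: [-180.0, -45.0, -177.1]
contact_force: [-0.1, 0.1, 0.1]
gripper_width: 0.0464
gripper_force: 0.0
```

Run:
```python
from h import *
st()
c=json.load(open('cmd.json')); c['p'][2]=71; json.dump(c,open('cmd.json','w'))
a=cap('side','s2'); b=cap('top','t2')
cv2.imwrite('pics/m2.png',np.vstack([cv2.resize(a['img'][130:300,220:460],None,fx=2,fy=2)])[:,:,::-1])
u=np.array([np.cos(np.radians(2.9)),np.sin(np.radians(2.9)),1])/np.sqrt(2)
p=np.array([559.7,-46.2,71]); print(p+u*110)
plan((p+u*110,-177.1,45),(p+u*110+[-150,50,130],-177.1,0))
```

```text
8.62 [559.5 -46.   70.5] [-179.99  -45.   -177.11] J [ 11.2  45.8   9.1  -5.9 -97.9 -96.7] F [-0.1  0.1  0.1] w 46.4 0.0
[637.3821353  -42.26479279 148.78174593]
[0.1554, 0.0079, 0.1556] [0.0, 0.0, -0.0] rows>=1.8
[-0.1446, 0.1079, 0.4156] [0.0253, -0.4993, -0.0] rows>=4.2
```

View pics/m2.png

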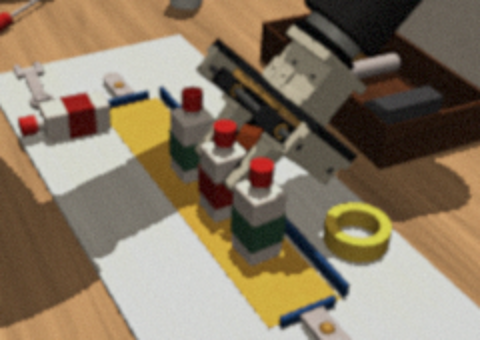

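Bottle A stands free in the row at crop px (222,175), and the jaws are open. I'm retreating along the tool axis.

Request:
{"api": "arm_command", "payload": {"travel": [[0.03,0.0015,0.03],[0.07,0.0035,0.07],[0.11,0.0055,0.11],[0.1554,0.0079,0.1556],[0.1554,0.0079,0.25],[0.05,0.04,0.36],[-0.05,0.07,0.4156],[-0.1446,0.1079,0.4156],[-0.1446,0.1079,0.4156],[-0.1446,0.1079,0.4156],[-0.1446,0.1079,0.4156],[-0.1446,0.1079,0.4156],[-0.1446,0.1079,0.4156]], "delta_rot": [[0,0,0],[0,0,0],[0,0,0],[0,0,0],[0,0,0],[0.0253,-0.4993,0],[0.0253,-0.4993,0],[0.0253,-0.4993,0],[0.0253,-0.4993,0],[0.0253,-0.4993,0],[0.0253,-0.4993,0],[0.0253,-0.4993,0],[0.0253,-0.4993,0]], "grip": 0.7}}

```text
time_s: 10.35
tcp_pos: [0.4879, 0.0081, 0.2775]
eef_rot: [-180.0, -0.1, -177.1]
contact_force: [0.2, -0.6, -0.8]
gripper_width: 0.0614
gripper_force: 0.0
```

Run:
```python
from h import *
st()
for n in ('top','wrist'):
    c=cap(n,n[0]+'3')
    def show(n,l,z):
        for C,S,m in l: print(n,C.round(1),S[4],[np.round(x,1) for x in rect(c,m,z)])
    show('red44',blobs(c,(0,150,60),(5,255,255),40),.044)
    show('red114',blobs(c,(0,150,60),(5,255,255),40),.110)
    show('or',blobs(c,(6,150,50),(16,255,255),40),.036)
```

```text
10.35 [487.9   8.1 277.5] [-1.7996e+02 -1.5000e-01 -1.7714e+02] J [  24.1    1.5  -19.2   -0.   -69.5 -111.2] F [ 0.2 -0.6 -0.8] w 61.4 0.0
or [304.4  85.1] 2992 [array([845.8,  33.2]), array([160.2, 169.2]), np.float64(0.1)]
or [238.   93.1] 1064 [array([831.7, 179.9]), array([140.5, 101.9]), np.float64(5.9)]
or [480.2 239. ] 373 [array([ 487.1, -327.8]), array([51.6, 54.5]), np.float64(39.8)]
red44 [452.7 111.3] 270 [array([399.5, 161.2]), array([17.3, 21.9]), np.float64(2.9)]
red44 [445.2 162.2] 903 [array([460.6, 161. ]), array([48.1, 31.6]), np.float64(87.6)]
red44 [284.6 211.1] 90 [array([533.2, -38.4]), array([25.1, 11.4]), np.float64(74.8)]
red44 [214.2 238.5] 40 [array([ 577.5, -130.8]), array([ 4., 16.]), np.float64(87.6)]
red44 [272.3 243.3] 271 [array([580.9, -53.1]), array([33.4, 17.5]), np.float64(0.2)]
red44 [336.1 245.5] 331 [array([578.7,  33.1]), array([29.1, 25.7]), np.float64(2.9)]
red114 [452.7 111.3] 270 [array([402.9, 133.3]), array([14.2, 18. ]), np.float64(2.9)]
red114 [445.2 162.2] 903 [array([453.2, 133.1]), array([39.6, 26. ]), np.float64(87.6)]
red114 [284.6 211.1] 90 [array([512.8, -30.9]), array([20.6,  9.4]), np.float64(74.8)]
red114 [214.2 238.5] 40 [array([ 549.4, -106.9]), array([ 3.3, 13.1]), np.float64(87.6)]
red114 [272.3 243.3] 271 [array([552.1, -43. ]), array([27.5, 14.4]), np.float64(0.2)]
red114 [336.1 245.5] 331 [array([550.3,  27.9]), array([23.9, 21.1]), np.float64(2.9)]
or [ 71.1 158. ] 728 [array([ 484.6, -319.2]), array([60.6, 55.2]), np.float64(17.1)]
```

Run:
```python
from h import *
print(ray(load('top0'),(218,271),.008))
plan(([433.5,166,160],-181.7,-45))
plan(([433.5,166,31],-181.7,-45))
```

```text
[0.43511473 0.23024427 0.008     ]
[-0.1078, 0.3165, -0.2376] [0.0053, -0.5001, -0.0485] rows>=4.2
[0.0, 0.0, -0.258] [-0.0, -0.0, 0.0] rows>=2.1
```

Request:
{"api": "arm_command", "payload": {"travel": [[-0.1078,0.3165,-0.1],[-0.1078,0.3165,-0.2376],[-0.1078,0.3165,-0.2376],[-0.1078,0.3165,-0.2376],[-0.1078,0.3165,-0.2376],[-0.1078,0.3165,-0.2376],[-0.1078,0.3165,-0.2376],[-0.1078,0.3165,-0.2376],[-0.1078,0.3165,-0.2376]], "delta_rot": [[0.0053,-0.1,-0.0485],[0.0053,-0.5,-0.0485],[0.0053,-0.5,-0.0485],[0.0053,-0.5,-0.0485],[0.0053,-0.5,-0.0485],[0.0053,-0.5,-0.0485],[0.0053,-0.5,-0.0485],[0.0053,-0.5,-0.0485],[0.0053,-0.5,-0.0485]], "grip": 0.62}}

```text
time_s: 11.58
tcp_pos: [0.4958, 0.0939, 0.3158]
eef_rot: [179.6, 39.0, -179.4]
contact_force: [-0.1, -0.2, 0.4]
gripper_width: 0.0543
gripper_force: 0.0
```

Run:
```python
from h import *
st()
```

```text
11.57 [495.8  93.9 315.8] [ 179.61   39.01 -179.36] J [  41.8  -19.1  -58.2   53.7  -30.5 -173.6] F [-0.1 -0.2  0.4] w 54.3 0.0
```

```bash
cat >> h.py <<'E'
def sync():
    s=r.get_state(); json.dump(dict(p=(s['tcp_pos']*1000).tolist(),q=Ro.from_euler('xyz',s['eef_rot'],degrees=True).as_quat().tolist()),open('cmd.json','w'))
E
python3 - <<'E'
from h import *
sync()
plan(([490,60,290],-177,0))
E
```

```text
[-0.0117, -0.0677, -0.0515] [-0.0179, 0.4332, 0.0238] rows>=3.7
```

Request:
{"api": "arm_command", "payload": {"travel": [[-0.0117,-0.0677,-0.0515],[-0.0117,-0.0677,-0.0515],[-0.0117,-0.0677,-0.0515],[-0.0117,-0.0677,-0.0515],[-0.0117,-0.0677,-0.0515],[-0.0117,-0.0677,-0.0515],[-0.0117,-0.0677,-0.0515]], "delta_rot": [[-0.0179,0.4332,0.0238],[-0.0179,0.4332,0.0238],[-0.0179,0.4332,0.0238],[-0.0179,0.4332,0.0238],[-0.0179,0.4332,0.0238],[-0.0179,0.4332,0.0238],[-0.0179,0.4332,0.0238]]}}

```text
time_s: 12.45
tcp_pos: [0.4893, 0.0605, 0.2891]
eef_rot: [180.0, -0.0, -177.0]
contact_force: [-1.1, -0.2, 1.0]
gripper_width: 0.0544
gripper_force: 0.0
```

Run:
```python
from h import *
st()
```

```text
12.45 [489.3  60.5 289.1] [ 1.7997e+02 -4.0000e-02 -1.7695e+02] J [  29.9    1.6  -17.6   -0.   -70.9 -116.8] F [-1.1 -0.2  1. ] w 54.4 0.0
```

Request:
{"api": "arm_command", "payload": {"travel": [[0,0,0],[0,0,0],[0,0,0],[0,0,0],[0,0,0],[0,0,0],[0,0,0],[0,0,0],[0,0,0]], "delta_rot": [[0,0,0.1],[0,0,0.97],[0,0,0.97],[0,0,0.97],[0,0,0.97],[0,0,0.97],[0,0,0.97],[0,0,0.97],[0,0,0.97]]}}

```text
time_s: 13.58
tcp_pos: [0.4888, 0.0607, 0.2902]
eef_rot: [-180.0, -0.0, -89.4]
contact_force: [-0.6, -0.6, -0.1]
gripper_width: 0.0545
gripper_force: 0.0
```

Request:
{"api": "arm_command", "payload": {"travel": [[0,0,0],[0,0,0],[0,0,0],[0,0,0],[0,0,0],[0,0,0],[0,0,0],[0,0,0],[0,0,0],[0,0,0],[0,0,0]], "delta_rot": [[0,0,0.97],[0,0,0.97],[0,0,0.97],[0,0,0.97],[0,0,0.97],[0,0,0.97],[0,0,0.97],[0,0,0.97],[0,0,0.97],[0,0,0.97],[0,0,0.97]]}}

```text
time_s: 14.95
tcp_pos: [0.4896, 0.0607, 0.2898]
eef_rot: [180.0, -0.1, -2.5]
contact_force: [-0.1, -0.3, 0.3]
gripper_width: 0.0543
gripper_force: 0.0
```

```bash
cat >> h.py <<'E'
def Rf(yaw,tilt):  # flipped tool (half turn about own z), same tilt sense as Rt
    return Rt(yaw,tilt)*Ro.from_euler('z',180,degrees=True)
E
python3 - <<'E'
from h import *
st(); sync()
import h
h.Rt0=h.Rt; h.Rt=lambda y,t=0:h.Rt0(y,t)*Ro.from_euler('z',180,degrees=True)
h.plan(([433.5,166,140],-181.7,-20))
E
```

```text
14.95 [489.6  60.7 289.8] [ 1.7995e+02 -6.0000e-02 -2.4700e+00] J [ 30.    1.5 -17.6   0.1 -70.9  57.5] F [-0.1 -0.3  0.3] w 54.3 0.0
[-0.1122, 0.2106, -0.2996] [-0.0075, -0.2214, 0.0086] rows>=3.1
```

Request:
{"api": "arm_command", "payload": {"travel": [[-0.1122,0.2106,-0.2996],[-0.1122,0.2106,-0.2996],[-0.1122,0.2106,-0.2996],[-0.1122,0.2106,-0.2996],[-0.1122,0.2106,-0.2996],[-0.1122,0.2106,-0.2996],[-0.1122,0.2106,-0.2996]], "delta_rot": [[-0.0075,-0.2214,0.0086],[-0.0075,-0.2214,0.0086],[-0.0075,-0.2214,0.0086],[-0.0075,-0.2214,0.0086],[-0.0075,-0.2214,0.0086],[-0.0075,-0.2214,0.0086],[-0.0075,-0.2214,0.0086]]}}

```text
time_s: 15.82
tcp_pos: [0.4365, 0.1668, 0.1445]
eef_rot: [179.9, -19.5, -1.6]
contact_force: [0.5, -0.1, -0.6]
gripper_width: 0.0543
gripper_force: 0.0
```

Run:
```python
from h import *
st(); sync()
import h
h.Rt0=h.Rt; h.Rt=lambda y,t=0:h.Rt0(y,t)*Ro.from_euler('z',180,degrees=True)
h.plan(([433.5,166,130],-181.7,-40))
```

```text
15.82 [436.5 166.8 144.5] [179.87 -19.51  -1.64] J [ 54.   -3.1 -58.2  35.7 -28.3   3.6] F [ 0.5 -0.1 -0.6] w 54.3 0.0
[-0.006, -0.0015, -0.029] [-0.0054, -0.2276, 0.0001] rows>=1.9
```

```bash
cat > kin.py <<'E'
import numpy as np
from scipy.optimize import least_squares
from scipy.spatial.transform import Rotation as Ro
E=lambda a,v: Ro.from_euler(a,v,degrees=True)
lo=np.array([-176,-82,-58,-173.5,-174.5,-.5]); lo[5]=-173.5; hi=np.array([176,121.5,71.5,95,-.5,173.5])
def fk(q,P):
    d1,a1,L2,L3,a3,yo,L6,xo=P[:8]
    A=E('z',q[0]); B=E('y',q[1]); C=E('y',q[1]-q[2])
    p=np.array([a1,0,d1])+B.apply([0,0,L2])+C.apply([L3,0,a3])
    W=C*E('x',P[8]*q[3])*E('y',-q[4])
    p=p+W.apply([L6,yo,xo])
    T=W*E('x',P[9]*q[5])*Ro.from_matrix([[0,0,1],[0,1,0],[-1,0,0]])  # tool z along W x
    return A.apply(p),A*T
D=[((278.8,-614.6,245.5),(180,0,-155.6),(-49.1,20.55,.68,0,-70.14,-16.5)),
((469.5,-70.7,319.4),(180,0,-163.1),(15.3,-1.2,-16.5,0,-74.8,-88.3)),
((463.3,-90,159.9),(179.95,45.02,-163.36),(-12.1,-5,-38.4,-53.9,-25,-17.6)),
((462.7,-87.5,30.5),(179.93,44.93,-163),(-34,16.5,-39.3,-86.7,-33.4,37.2)),
((559.4,-45.8,211.7),(179.96,-44.74,-177.05),(11.2,38.3,14.8,-6.3,-110.8,-98.1)),
((559.5,-46,70.5),(-180,-45,-177.1),(11.2,45.8,9.1,-5.9,-97.9,-96.7)),
((495.8,93.9,315.8),(179.61,39.01,-179.36),(41.8,-19.1,-58.2,53.7,-30.5,-173.6)),
((436.5,166.8,144.5),(179.87,-19.51,-1.64),(54,-3.1,-58.2,35.7,-28.3,3.6))]
best=None
for s4 in(1,-1):
  for s6 in(1,-1):
    def res(x):
        o=[]
        for p,e,q in D:
            a,R=fk(q,list(x[:8])+[s4,s6]); o+=list(a-p)
            o+=list((Ro.from_euler('xyz',e,degrees=True).inv()*R*E('z',x[8])).as_rotvec()*200)
        return o
    for r0 in(0,90,180,-90):
        f=least_squares(res,[300,0,500,500,0,-190,200,0,r0])
        if best is None or f.cost<best[0]: best=(f.cost,list(f.x[:8])+[s4,s6],f.x[8])
cost,P,roll=best
def FK(q): p,R=fk(q,P); return p,R*E('z',roll)
def IK(p,R,n=60,seed=0):
    rng=np.random.default_rng(seed); S=[]
    for i in range(n):
        f=least_squares(lambda q:np.r_[FK(q)[0]-p,(R.inv()*FK(q)[1]).as_rotvec()*200],rng.uniform(lo,hi),bounds=(lo,hi),max_nfev=60)
        if f.cost<.5 and not any(np.abs(f.x-s).max()<2 for s in S): S.append(f.x)
    return S
if __name__=='__main__':
    print(cost,np.round(P,1),roll)
    from h import Rt
    for t in(-45,-35,-25,-15):
        for fl in (0,1):
            for z in (31,150):
                R=Rt(-181.7,t)*E('z',180*fl)
                for s in IK(np.array([433.5,166,z]),R): print(t,fl,z,s.round(0))
E
time python3 kin.py
```

```text
1.0043915989438457 [ 1.991e+02 -1.200e+00  6.024e+02  4.645e+02 -0.000e+00 -1.917e+02
  3.597e+02  4.000e-01 -1.000e+00 -1.000e+00] -89.98910449544884
-45 0 150 [  -3.   -8.  -58. -163.   -5.   74.]
-45 1 150 [  -3.   -8.  -58. -163.   -5. -106.]
-15 0 150 [  54.   -2.  -51.   22.  -34. -164.]
-15 1 150 [ 54.  -2. -51.  22. -34.  16.]
real	1m38.396s
user	1m38.788s
sys	0m0.060s
```

```bash
sed -i 's/f.cost<.5/f.cost<.05/' kin.py
cat > chk.py <<'E'
from kin import *
from h import Rt,sync,plan
import sys
def show(n,p,y,t,k=10):
    for s in IK(np.array(p,float),Rt(y,t),n=k): print(n,s.round(0))
if __name__=='__main__':
    show('graspB',(456,166,30),-181.7,0)
    show('graspB hi',(456,166,150),-181.7,0)
    show('layB',(470,-80,30),-163,0)
    show('placeB',(550.8,120.6,72),-177.1,45)
    show('placeB hi',(550.8,120.6,210),-177.1,45)
    sync(); plan(([456,166,150],-91.7-180,0)); plan(([456,166,150],-181.7,0)); plan(([456,166,30],-181.7,0))
E
python3 chk.py
```

```text
graspB [  43.   18.  -38.   -0.  -34. -135.]
graspB hi [  43.    8.  -30.   -0.  -52. -135.]
layB [ 14.  17. -39.  -0. -34. -87.]
placeB [  23.   46.   13.  -14. -100. -107.]
placeB hi [  23.   39.   19.  -15. -113. -110.]
[0.039, -0.0015, 0.011] [-0.1639, 0.1761, 0.9891] rows>=8.6
[-0.0, -0.0, -0.0] [0.0, 0.0, 1.0] rows>=8.4
[-0.0, -0.0, -0.24] [0.0, 0.0, -0.0] rows>=1.9
```

Run:
```python
from h import *
sync(); plan(([456,166,160],-2,0));plan(([456,166,160],-92,0));plan(([456,166,160],-181.7,0)); plan(([456,166,30],-181.7,0))
```

```text
[0.039, -0.0015, 0.031] [0.0083, 0.2166, -0.0037] rows>=1.8
[-0.0, -0.0, -0.0] [0.0, -0.0, -1.0] rows>=8.4
[-0.0, -0.0, -0.0] [-0.0, -0.0, -0.9967] rows>=8.4
[-0.0, -0.0, -0.26] [-0.0, -0.0, 0.0] rows>=2.1
```

Request:
{"api": "arm_command", "payload": {"travel": [[0.02,-0.0015,0.031],[0.039,-0.0015,0.031],[0.039,-0.0015,0.031],[0.039,-0.0015,0.031],[0.039,-0.0015,0.031]], "delta_rot": [[0.0083,0.11,-0.0037],[0.0083,0.2166,-0.0037],[0.0083,0.2166,-0.0037],[0.0083,0.2166,-0.0037],[0.0083,0.2166,-0.0037]]}}

```text
time_s: 16.45
tcp_pos: [0.4557, 0.1654, 0.1595]
eef_rot: [179.9, -0.0, -2.0]
contact_force: [0.4, -0.4, 0.1]
gripper_width: 0.0545
gripper_force: 0.0
```

Request:
{"api": "arm_command", "payload": {"travel": [[0,0,0],[0,0,0],[0,0,0],[0,0,0],[0,0,0],[0,0,0],[0,0,0],[0,0,0],[0,0,0],[0,0,0]], "delta_rot": [[0,0,-0.1],[0,0,-1],[0,0,-1],[0,0,-1],[0,0,-1],[0,0,-1],[0,0,-1],[0,0,-1],[0,0,-1],[0,0,-1]]}}

```text
time_s: 17.7
tcp_pos: [0.455, 0.1661, 0.16]
eef_rot: [-179.9, -0.1, -91.8]
contact_force: [0.9, -0.8, -0.6]
gripper_width: 0.054
gripper_force: 0.0
```

Request:
{"api": "arm_command", "payload": {"travel": [[0,0,0],[0,0,0],[0,0,0],[0,0,0],[0,0,0],[0,0,0],[0,0,0],[0,0,0],[0,0,0],[0,0,0],[0,0,0]], "delta_rot": [[0,0,-0.9967],[0,0,-0.9967],[0,0,-0.9967],[0,0,-0.9967],[0,0,-0.9967],[0,0,-0.9967],[0,0,-0.9967],[0,0,-0.9967],[0,0,-0.9967],[0,0,-0.9967],[0,0,-0.9967]]}}

```text
time_s: 19.08
tcp_pos: [0.4558, 0.1666, 0.1601]
eef_rot: [-180.0, 0.0, 178.5]
contact_force: [-0.7, 0.9, -0.1]
gripper_width: 0.0545
gripper_force: 0.0
```

Run:
```python
from h import *
st(); sync();  plan(([456,166,30],-181.7,0))
c=cap('wrist','w4')
for C,S,m in blobs(c,(0,150,60),(5,255,255),40): print(C.round(1),S[4],[np.round(x,1) for x in rect(c,m,.044)],[np.round(x,1) for x in rect(c,m,.036)])
```

```text
19.07 [455.8 166.6 160.1] [-179.96    0.    178.54] J [  43.4    7.1  -29.6    0.   -53.4 -134.9] F [-0.7  0.9 -0.1] w 54.5 0.0
[0.0004, -0.0011, -0.2601] [0.0004, 0.0, -0.0026] rows>=2.1
[624.5 122.3] 1812 [array([399.5, 426.6]), array([72.2, 27. ]), np.float64(39.5)] [array([400. , 434.7]), array([74.4, 27.9]), np.float64(39.5)]
[323.1 134.7] 503 [array([398.1, 168.8]), array([19.3, 18. ]), np.float64(88.5)] [array([398.4, 168.8]), array([19.9, 18.6]), np.float64(88.5)]
[320.3 208.7] 931 [array([460.9, 167. ]), array([36.2, 31.8]), np.float64(87.8)] [array([463.2, 167. ]), array([37.3, 32.8]), np.float64(87.8)]
```

Request:
{"api": "arm_command", "payload": {"travel": [[0,0,-0.1],[0,0,-0.18],[0,0,-0.23],[0,0,-0.26],[0,0,-0.26],[0,0,-0.26]], "delta_rot": [[0,0,0],[0,0,0],[0,0,0],[0,0,0],[0,0,0],[0,0,0]]}}

```text
time_s: 19.88
tcp_pos: [0.4565, 0.167, 0.0306]
eef_rot: [-180.0, 0.0, 178.4]
contact_force: [0.6, 0.3, -0.0]
gripper_width: 0.0542
gripper_force: 0.0
```

Request:
{"api": "arm_command", "payload": {"travel": [[0,0,0],[0,0,0],[0,0,0],[0,0,0],[0,0,0]], "delta_rot": [[0,0,0],[0,0,0],[0,0,0],[0,0,0],[0,0,0]], "grip": 0.3, "newtons": 30}}

```text
time_s: 20.5
tcp_pos: [0.4565, 0.1672, 0.0306]
eef_rot: [180.0, 0.0, 178.4]
contact_force: [-2.6, 1.4, 7.2]
gripper_width: 0.0381
gripper_force: 30.0
```

Run:
```python
from h import *
st(); sync(); plan(([456,166.5,130],-181.7,0),([470,-85,130],-163,0)); plan(([470,-85,32],-163,0))
```

```text
20.5 [456.5 167.2  30.6] [1.7998e+02 4.0000e-02 1.7839e+02] J [  43.4   17.8  -37.7    0.   -34.5 -135. ] F [-2.6  1.4  7.2] w 38.1 30.0
[-0.001, -0.0014, 0.1987] [-0.0002, 0.0005, -0.001] rows>=1.6
[0.027, -0.5044, 0.1987] [-0.0003, 0.0004, 0.2068] rows>=4.3
[-0.0, 0.0, -0.196] [-0.0, 0.0, -0.0] rows>=1.6
```

Request:
{"api": "arm_command", "payload": {"travel": [[0,0,0.08],[0,0,0.1987],[0,-0.05,0.1987],[0.027,-0.5,0.1987],[0.027,-0.5,0.1987],[0.027,-0.5,0.1987],[0.027,-0.5,0.1987],[0.027,-0.5,0.1987],[0.027,-0.5,0.1987],[0.027,-0.5,0.1987],[0.027,-0.5,0.05],[0.027,-0.5,0.015],[0.027,-0.5,0.003],[0.027,-0.5,0.001],[0.027,-0.5,0.001]], "delta_rot": [[0,0,0],[0,0,0],[0,0,0.02],[0,0,0.2068],[0,0,0.2068],[0,0,0.2068],[0,0,0.2068],[0,0,0.2068],[0,0,0.2068],[0,0,0.2068],[0,0,0.2068],[0,0,0.2068],[0,0,0.2068],[0,0,0.2068],[0,0,0.2068]]}}

```text
time_s: 22.38
tcp_pos: [0.4705, -0.0825, 0.0313]
eef_rot: [-180.0, 0.1, -162.9]
contact_force: [0.0, -0.5, -1.3]
gripper_width: 0.0374
gripper_force: 30.0
```

Run:
```python
from h import *
st()
```

```text
22.38 [470.5 -82.5  31.3] [-1.7996e+02  7.0000e-02 -1.6294e+02] J [ 13.8  17.1 -38.8   0.1 -34.1 -86.7] F [ 0.  -0.5 -1.3] w 37.4 30.0
```

Run:
```python
from chk import *
for z in (31,150): show('448',(448.5,-89,z),-163,-45,24)
for z in (31,150): show('458',(458,-110,z),-163,-45,24)
for z in (31,150): show('448-35',(448.5,-89,z),-163,-35,24)
```

```text
448 [-36.  16. -40. -86. -34.  39.]
448 [-15.  -5. -39. -57. -27. -12.]
458 [-37.  17. -38. -84. -35.  37.]
458 [-20.  -3. -37. -58. -30.  -8.]
448-35 [-13.  11. -39. -63. -19.  -3.]
448-35 [  7.  -8. -48. -21. -16. -62.]
```

Request:
{"api": "arm_command", "payload": {"travel": [[0,0,-0.001],[0,0,-0.001],[0,0,-0.001],[0,0,-0.001]], "delta_rot": [[0,0,0],[0,0,0],[0,0,0],[0,0,0]], "grip": 0.75}}

```text
time_s: 22.88
tcp_pos: [0.4697, -0.0833, 0.0301]
eef_rot: [-180.0, 0.0, -163.0]
contact_force: [0.3, -0.4, -0.3]
gripper_width: 0.0651
gripper_force: 0.0
```

Request:
{"api": "arm_command", "payload": {"travel": [[0,0,0.08],[0,0,0.2],[0,0,0.3],[0,0,0.4],[0,0,0.4],[0,0,0.4]], "delta_rot": [[0,0,0],[0,0,0],[0,0,0],[0,0,0],[0,0,0],[0,0,0]]}}

```text
time_s: 23.62
tcp_pos: [0.4692, -0.0832, 0.2296]
eef_rot: [180.0, -0.0, -163.0]
contact_force: [0.2, 0.1, 0.6]
gripper_width: 0.0657
gripper_force: 0.0
```

Run:
```python
from h import *
st(); sync(); 
c=cap('wrist','w5')
for C,S,m in blobs(c,(0,150,60),(5,255,255),100): print(C.round(1),S[4],[np.round(x,1) for x in rect(c,m,.044)])
plan(([448.5,-89,150],-163,-45)); plan(([448.5,-89,31],-163,-45))
```

```text
23.62 [469.2 -83.2 229.6] [ 1.8000e+02 -1.0000e-02 -1.6303e+02] J [ 13.7   2.2 -24.9  -0.  -62.9 -86.7] F [0.2 0.1 0.6] w 65.7 0.0
[321.4 133.1] 299 [array([ 414.8, -100. ]), array([16.6, 19.2]), np.float64(17.0)]
[321.  190.6] 834 [array([474.4, -81.8]), array([29.8, 36.1]), np.float64(16.9)]
[326.7 244.8] 151 [array([534.6, -53.5]), array([13.4, 29.7]), np.float64(12.0)]
[331.8 291.6] 384 [array([593.7, -31.8]), array([27.8, 25.9]), np.float64(16.9)]
[-0.0413, -0.0116, -0.1593] [0.1461, -0.4783, 0.0003] rows>=4.2
[-0.0, -0.0, -0.238] [-0.0001, -0.0, 0.0] rows>=1.9
```

Request:
{"api": "arm_command", "payload": {"travel": [[-0.0413,-0.0116,-0.1593],[-0.0413,-0.0116,-0.1593],[-0.0413,-0.0116,-0.1593],[-0.0413,-0.0116,-0.1593],[-0.0413,-0.0116,-0.1593],[-0.0413,-0.0116,-0.1593],[-0.0413,-0.0116,-0.1593],[-0.0413,-0.0116,-0.1593],[-0.0413,-0.0116,-0.1593]], "delta_rot": [[0.1461,-0.4783,0],[0.1461,-0.4783,0],[0.1461,-0.4783,0],[0.1461,-0.4783,0],[0.1461,-0.4783,0],[0.1461,-0.4783,0],[0.1461,-0.4783,0],[0.1461,-0.4783,0],[0.1461,-0.4783,0]]}}

```text
time_s: 24.8
tcp_pos: [0.4479, -0.0897, 0.1491]
eef_rot: [179.9, 44.8, -163.2]
contact_force: [-0.3, -0.6, 0.5]
gripper_width: 0.0659
gripper_force: 0.0
```

Request:
{"api": "arm_command", "payload": {"travel": [[0,0,-0.08],[0,0,-0.14],[0,0,-0.18],[0,0,-0.21],[0,0,-0.225],[0,0,-0.238],[0,0,-0.238],[0,0,-0.238]], "delta_rot": [[0,0,0],[0,0,0],[0,0,0],[0,0,0],[0,0,0],[0,0,0],[0,0,0],[0,0,0]]}}

```text
time_s: 25.8
tcp_pos: [0.4485, -0.0882, 0.0312]
eef_rot: [179.9, 44.9, -163.0]
contact_force: [0.6, -0.6, -0.8]
gripper_width: 0.0656
gripper_force: 0.0
```

Request:
{"api": "arm_command", "payload": {"travel": [[0,0,0],[0,0,0],[0,0,0],[0,0,0],[0,0,0],[0,0,0]], "delta_rot": [[0,0,0],[0,0,0],[0,0,0],[0,0,0],[0,0,0],[0,0,0]], "grip": 0.3, "newtons": 30}}

```text
time_s: 26.55
tcp_pos: [0.449, -0.089, 0.0315]
eef_rot: [-180.0, 45.0, -163.0]
contact_force: [-2.6, -0.4, 4.8]
gripper_width: 0.0379
gripper_force: 30.0
```

Run:
```python
from h import *
st(); sync(); 
plan(([450,-89,150],-163,-45),([490,-60,230],-163,0));plan(([500,0,230],-170,0),([551,120.5,210],-177.1,45))
```

```text
26.55 [449.  -89.   31.5] [-179.97   45.02 -163.01] J [-35.8  15.9 -40.4 -86.4 -34.3  38.6] F [-2.6 -0.4  4.8] w 37.9 30.0
[0.002, 0.0001, 0.2369] [0.0002, 0.0003, 0.0004] rows>=1.9
[0.082, 0.0581, 0.3969] [-0.1459, 0.4785, 0.0003] rows>=4.2
[0.02, 0.12, 0.0] [-0.0, -0.0001, -0.0778] rows>=1.0
[0.122, 0.361, -0.04] [-0.0866, 0.4936, -0.1485] rows>=4.4
```

Request:
{"api": "arm_command", "payload": {"travel": [[0,0,0.06],[0,0,0.14],[0,0,0.237],[0.02,0.01,0.3],[0.04,0.03,0.36],[0.082,0.058,0.397],[0.082,0.058,0.397],[0.082,0.058,0.397],[0.082,0.058,0.397],[0.082,0.058,0.397]], "delta_rot": [[0,0,0],[0,0,0],[0,0,0],[-0.03,0.1,0],[-0.06,0.2,0],[-0.1,0.3,0],[-0.13,0.4,0],[-0.1459,0.4785,0],[-0.1459,0.4785,0],[-0.1459,0.4785,0]]}}

```text
time_s: 27.8
tcp_pos: [0.4921, -0.0586, 0.2304]
eef_rot: [-179.9, -0.2, -162.9]
contact_force: [-0.2, 0.4, -2.9]
gripper_width: 0.0379
gripper_force: 30.0
```

Request:
{"api": "arm_command", "payload": {"travel": [[0.02,0.12,0],[0.05,0.2,-0.01],[0.09,0.3,-0.03],[0.122,0.361,-0.04],[0.122,0.361,-0.04],[0.122,0.361,-0.04],[0.122,0.361,-0.04],[0.122,0.361,-0.04],[0.122,0.361,-0.04],[0.122,0.361,-0.04]], "delta_rot": [[0,0,-0.0778],[-0.02,0.12,-0.1],[-0.04,0.24,-0.12],[-0.06,0.36,-0.14],[-0.0866,0.4936,-0.1485],[-0.0866,0.4936,-0.1485],[-0.0866,0.4936,-0.1485],[-0.0866,0.4936,-0.1485],[-0.0866,0.4936,-0.1485],[-0.0866,0.4936,-0.1485]]}}

```text
time_s: 29.05
tcp_pos: [0.5508, 0.1206, 0.2112]
eef_rot: [180.0, -44.9, -177.1]
contact_force: [0.1, -0.0, -2.1]
gripper_width: 0.0378
gripper_force: 30.0
```

Run:
```python
from h import *
st(); sync(); a=cap('side','s6'); b=cap('top','t6')
cv2.imwrite('pics/m6.png',cv2.resize(np.hstack([a['img'][60:280,180:400],b['img'][100:320,200:420]]),None,fx=1.7,fy=1.7)[:,:,::-1])
plan(([551,120.6,72],-177.1,45))
```

```text
29.05 [550.8 120.6 211.2] [ 179.96  -44.87 -177.07] J [  22.6   38.5   18.6  -14.9 -112.6 -110. ] F [ 0.1 -0.  -2.1] w 37.8 30.0
[0.0004, 0.0, -0.2784] [-0.0004, 0.0014, -0.0] rows>=2.2
```

View pics/m6.png

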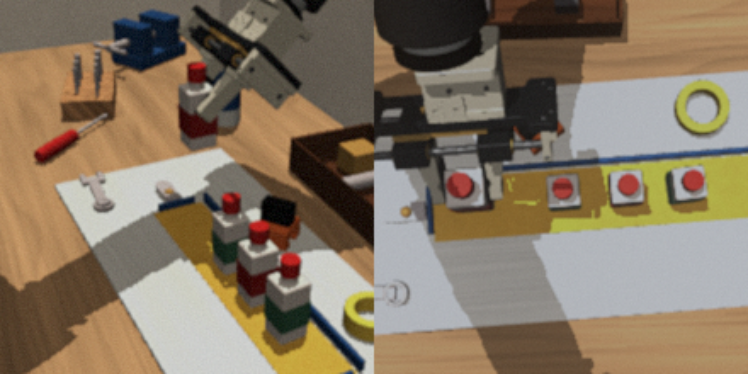

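Bottle B hangs upright at the left of the row. The other three stand in line at right-crop px (563,190), (627,187) and (688,183). Lowering it now.

Request:
{"api": "arm_command", "payload": {"travel": [[0,0,-0.08],[0,0,-0.16],[0,0,-0.22],[0,0,-0.25],[0,0,-0.262],[0,0,-0.268],[0,0,-0.274],[0,0,-0.274]], "delta_rot": [[0,0,0],[0,0,0],[0,0,0],[0,0,0],[0,0,0],[0,0,0],[0,0,0],[0,0,0]]}}

```text
time_s: 30.15
tcp_pos: [0.5512, 0.1205, 0.0734]
eef_rot: [-180.0, -45.0, -177.1]
contact_force: [-1.3, 0.8, -0.8]
gripper_width: 0.0377
gripper_force: 30.0
```

Request:
{"api": "arm_command", "payload": {"travel": [[0,0,-0.002],[0,0,-0.004],[0,0,-0.004]], "delta_rot": [[0,0,0],[0,0,0],[0,0,0]]}}

```text
time_s: 30.52
tcp_pos: [0.5509, 0.1205, 0.0708]
eef_rot: [-180.0, -45.0, -177.1]
contact_force: [-0.5, 0.1, -2.0]
gripper_width: 0.0378
gripper_force: 30.0
```

Request:
{"api": "arm_command", "payload": {"travel": [[0,0,-0.003],[0,0,-0.006],[0,0,-0.006]], "delta_rot": [[0,0,0],[0,0,0],[0,0,0]]}}

```text
time_s: 30.9
tcp_pos: [0.5511, 0.1205, 0.0695]
eef_rot: [-180.0, -45.0, -177.1]
contact_force: [-0.1, 1.4, 8.0]
gripper_width: 0.0378
gripper_force: 30.0
```

Contact. Releasing and retreating along the tool axis.

Request:
{"api": "arm_command", "payload": {"travel": [[0,0,0],[0,0,0],[0,0,0],[0,0,0]], "delta_rot": [[0,0,0],[0,0,0],[0,0,0],[0,0,0]], "grip": 0.6}}

```text
time_s: 31.4
tcp_pos: [0.5509, 0.1204, 0.0677]
eef_rot: [-180.0, -45.0, -177.1]
contact_force: [-0.3, -0.5, -0.2]
gripper_width: 0.0528
gripper_force: 0.0
```

Request:
{"api": "arm_command", "payload": {"travel": [[0.03,0.0015,0.03],[0.07,0.0035,0.07],[0.11,0.0055,0.11],[0.155,0.0079,0.1556],[0.155,0.0079,0.25],[0.1,0,0.36],[0,-0.1,0.5],[-0.14,-0.4,0.6],[-0.14,-0.4,0.6],[-0.14,-0.4,0.6],[-0.14,-0.4,0.6],[-0.14,-0.4,0.6],[-0.14,-0.4,0.6],[-0.14,-0.4,0.6]], "delta_rot": [[0,0,0],[0,0,0],[0,0,0],[0,0,0],[0,0,0],[0.0253,-0.4993,0],[0.0253,-0.4993,0],[0.0253,-0.4993,0],[0.0253,-0.4993,0],[0.0253,-0.4993,0],[0.0253,-0.4993,0],[0.0253,-0.4993,0],[0.0253,-0.4993,0],[0.0253,-0.4993,0]]}}

```text
time_s: 33.15
tcp_pos: [0.4816, -0.0787, 0.3665]
eef_rot: [-180.0, -0.2, -177.1]
contact_force: [-0.6, -0.1, -0.9]
gripper_width: 0.053
gripper_force: 0.0
```

Run:
```python
from h import *
st(); sync(); a=cap('wrist','w7'); b=cap('top','t7')
cv2.imwrite('pics/m7.png',np.hstack([a['img'],b['img'][100:320,150:520]][:1])[:,:,::-1])
cv2.imwrite('pics/m7.png',np.vstack([a['img'][:310,40:600],cv2.resize(b['img'][110:310,150:530],(560,290))])[:,:,::-1])
```

```text
33.15 [481.6 -78.7 366.5] [-179.98   -0.19 -177.08] J [  13.9   -0.7  -10.    -0.   -80.9 -100.9] F [-0.6 -0.1 -0.9] w 53.0 0.0
```

View pics/m7.png

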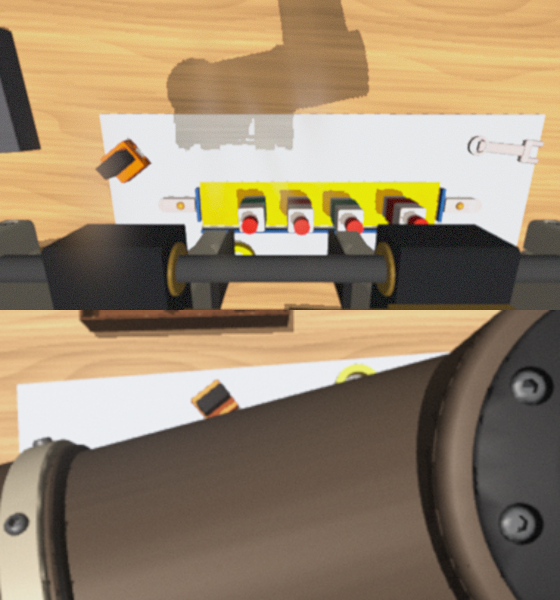

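All four bottles stand in the lane. The right stop is near crop px (125,160) and the wrench is untouched. Moving over the right stop.

Request:
{"api": "arm_command", "payload": {"travel": [[0,-0.1,0],[0,-0.49,-0.13],[0,-0.49,-0.13],[0,-0.49,-0.13],[0,-0.49,-0.13],[0,-0.49,-0.13],[0,-0.49,-0.13],[0,-0.49,-0.13]], "delta_rot": [[0,0,0],[0,0,0.3],[0,0,0.45],[0,0,0.45],[0,0,0.45],[0,0,0.45],[0,0,0.45],[0,0,0.45]], "grip": 0.6}}

```text
time_s: 34.25
tcp_pos: [0.4815, -0.3237, 0.3033]
eef_rot: [-180.0, -0.0, -136.6]
contact_force: [0.1, 0.7, 0.7]
gripper_width: 0.0524
gripper_force: 0.0
```

Run:
```python
from h import *
st(); sync(); a=cap('wrist','w8'); b=cap('top','t8')
cv2.imwrite('pics/m8.png',np.vstack([a['img'][:300,:],cv2.resize(b['img'][110:310,150:550],(640,300))])[:,:,::-1])
```

```text
34.25 [ 481.5 -323.7  303.3] [-179.96   -0.   -136.63] J [-14.6   9.8  -6.4   0.  -73.8 -32. ] F [0.1 0.7 0.7] w 52.4 0.0
```

View pics/m8.png

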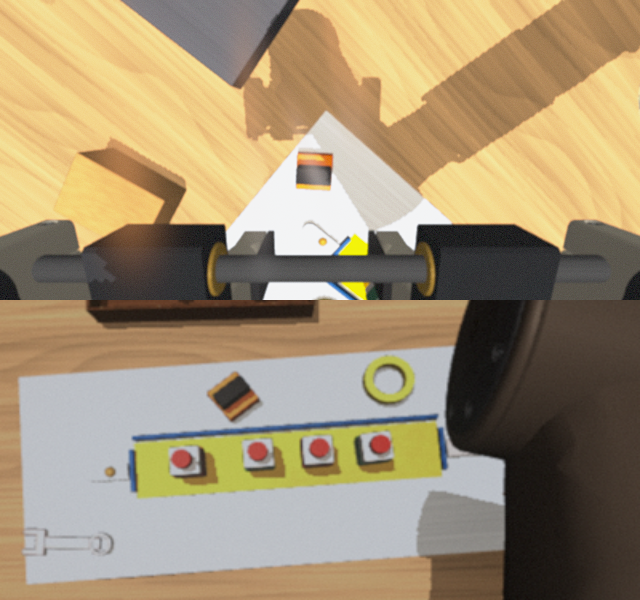

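Run:
```python
from h import *
for f,roi in(('w8',(280,135,70,70)),('t8',(275,150,45,45))):
    c=load(f); x,y,w,h=roi
    hsv=cv2.cvtColor(c['img'],cv2.COLOR_RGB2HSV); m=np.zeros(hsv.shape[:2],bool)
    sub=hsv[y:y+h,x:x+w]; 
    dark=np.zeros_like(m); dark[y:y+h,x:x+w]=(sub[:,:,2]<95)
    org=np.zeros_like(m); org[y:y+h,x:x+w]=(sub[:,:,1]>120)&(sub[:,:,0]<20)&(sub[:,:,2]>=70)
    n,L,S,C=cv2.connectedComponentsWithStats(dark.astype(np.uint8)); i=1+S[1:,4].argmax()
    print(f,'dark',S[i],[np.round(v,1) for v in rect(c,L==i,.068)],(ray(c,C[i],.068)*1000).round(1))
    n,L,S,C=cv2.connectedComponentsWithStats((org|dark).astype(np.uint8)); i=1+S[1:,4].argmax()
    print(f,'all',S[i],[np.round(v,1) for v in rect(c,L==i,.036)])
```

```text
w8 dark [297 166   7  17  72] [array([ 496.8, -346. ]), array([20.7,  7.7]), np.float64(42.5)] [ 498.7 -345.4   68. ]
w8 all [298 153  35  30 297] [array([ 469.2, -336. ]), array([29.7, 57.3]), np.float64(2.0)]
t8 dark [283 161  23  22 272] [array([634.8,  58.7]), array([25.9, 44.8]), np.float64(37.1)] [634.8  58.9  68. ]
t8 all [280 159  32  32 555] [array([635.7,  58.4]), array([52. , 49.3]), np.float64(37.8)]
```

Run:
```python
from h import *
c=load('w8'); hsv=cv2.cvtColor(c['img'],cv2.COLOR_RGB2HSV)
for yy in range(146,196,4): print(yy,[tuple(int(v) for v in hsv[yy,x]) for x in (292,300,314,328,338)])
cv2.imwrite('pics/z8.png',cv2.resize(c['img'][130:210,270:370],None,fx=5,fy=5,interpolation=cv2.INTER_NEAREST)[:,:,::-1])
```

```text
146 [(22, 98, 244), (0, 1, 241), (120, 1, 244), (20, 14, 217), (21, 15, 219)]
150 [(18, 62, 239), (17, 31, 215), (14, 24, 215), (19, 16, 220), (19, 16, 218)]
154 [(105, 2, 245), (16, 162, 239), (12, 147, 224), (9, 139, 152), (23, 14, 217)]
158 [(105, 2, 245), (19, 160, 240), (21, 129, 242), (14, 236, 225), (16, 17, 220)]
162 [(90, 1, 244), (10, 173, 224), (10, 128, 225), (14, 229, 224), (16, 18, 217)]
166 [(105, 2, 245), (20, 29, 80), (6, 36, 143), (8, 142, 120), (16, 15, 216)]
170 [(90, 1, 244), (10, 23, 101), (9, 24, 150), (10, 26, 59), (18, 20, 214)]
174 [(120, 2, 245), (0, 23, 99), (9, 23, 153), (0, 14, 75), (26, 18, 215)]
178 [(120, 1, 245), (23, 12, 85), (177, 19, 147), (13, 24, 75), (26, 17, 215)]
182 [(105, 2, 245), (11, 23, 87), (166, 20, 140), (12, 13, 98), (120, 2, 243)]
186 [(105, 2, 245), (24, 208, 245), (22, 135, 244), (19, 147, 230), (105, 2, 245)]
190 [(105, 2, 245), (120, 4, 248), (6, 17, 243), (19, 72, 240), (105, 2, 245)]
194 [(105, 2, 245), (90, 1, 244), (90, 1, 244), (120, 1, 244), (120, 1, 244)]
```

View pics/z8.png

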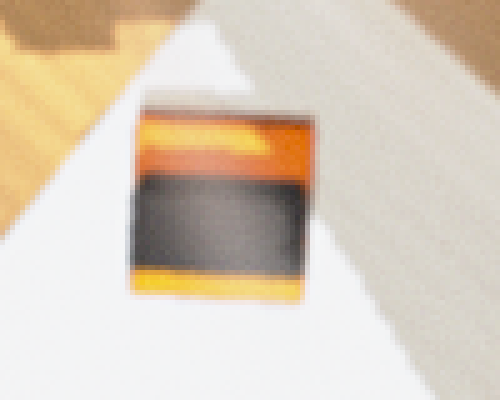

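Run:
```python
from h import *
c=load('w8'); print('cam',(-c['R'].T@c['t']).round(3))
P=[ray(c,(270+a/5-.4,130+b/5-.4),.036)[:2]*1000 for a,b in((140,118),(314,120),(303,300),(130,292))]
P=np.array(P); print(P.round(1),P.mean(0).round(1),[np.linalg.norm(P[i]-P[(i+1)%4]).round(1) for i in range(4)],np.degrees(np.arctan2(*(P[1]-P[0])[::-1])),np.degrees(np.arctan2(*(P[2]-P[3])[::-1])))
a=np.radians(np.degrees(np.arctan2(*(P[2]-P[3])[::-1])))
ctr=P.mean(0); u=np.array([np.cos(a),np.sin(a)]); v=np.array([-u[1],u[0]])
for z,hx,hy in((.036,25,25),(.036,23,11),(.068,23,11)):
    print(z,[((proj(c,[*(ctr+sx*hx*u+sy*hy*v)/1000,z])-[270,130])*5).round(0) for sx,sy in((-1,-1),(1,-1),(1,1),(-1,1))])
```

```text
cam [ 0.431 -0.372  0.442]
[[ 483.5 -365.3]
 [ 451.6 -330.7]
 [ 489.7 -298.2]
 [ 521.2 -334.9]] [ 486.5 -332.3] [np.float64(47.2), np.float64(50.1), np.float64(48.4), np.float64(48.4)] 132.70867822300997 130.64575104045014
0.036 [array([127., 291.]), array([305., 299.]), array([316., 120.]), array([131., 111.])]
0.036 [array([135., 242.]), array([301., 250.]), array([305., 171.]), array([137., 163.])]
0.068 [array([126., 266.]), array([305., 274.]), array([310., 189.]), array([128., 181.])]
```

Run:
```python
from h import *
sync(); plan(([486.5,-332,150],-48.4,0)); plan(([486.5,-332,59],-48.4,0))
```

```text
[0.0101, -0.0166, -0.307] [-0.0001, 0.0007, 0.9798] rows>=8.2
[0.0, -0.0, -0.182] [0.0, 0.0, 0.0] rows>=1.5
```

Request:
{"api": "arm_command", "payload": {"travel": [[0.01,-0.0166,-0.1],[0.01,-0.0166,-0.307],[0.01,-0.0166,-0.307],[0.01,-0.0166,-0.307],[0.01,-0.0166,-0.307],[0.01,-0.0166,-0.307],[0.01,-0.0166,-0.307],[0.01,-0.0166,-0.307],[0.01,-0.0166,-0.307],[0.01,-0.0166,-0.307],[0.01,-0.0166,-0.307]], "delta_rot": [[0,0,0.1],[0,0,0.98],[0,0,0.98],[0,0,0.98],[0,0,0.98],[0,0,0.98],[0,0,0.98],[0,0,0.98],[0,0,0.98],[0,0,0.98],[0,0,0.98]]}}

```text
time_s: 35.72
tcp_pos: [0.4862, -0.3325, 0.1497]
eef_rot: [-180.0, -0.0, -48.5]
contact_force: [0.3, -0.1, -0.1]
gripper_width: 0.0527
gripper_force: 0.0
```

Run:
```python
from h import *
st(); sync(); a=cap('wrist','w9')
cv2.imwrite('pics/w9c.png',a['img'][60:330,120:520][:,:,::-1])
x,y=486.5,-332
an=np.radians(131.6);u=np.array([np.cos(an),np.sin(an)]);v=np.array([-u[1],u[0]])
for z,hx,hy in((.036,25,25),(.068,23,11)):
    print(z,[(proj(a,[*(np.array([x,y])+sx*hx*u+sy*hy*v)/1000,z])-[120,60]).round(0) for sx,sy in((-1,-1),(1,-1),(1,1),(-1,1))])
```

```text
35.73 [ 486.2 -332.5  149.7] [-1.7998e+02 -5.0000e-02 -4.8500e+01] J [-15.4  17.  -17.9   0.  -55.   56.9] F [ 0.3 -0.1 -0.1] w 52.7 0.0
0.036 [array([170., 115.]), array([172., 170.]), array([227., 170.]), array([229., 115.])]
0.068 [array([185., 125.]), array([186., 182.]), array([213., 181.]), array([214., 125.])]
```

View pics/w9c.png

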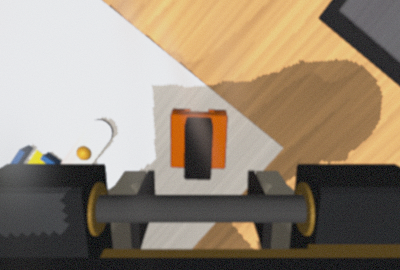

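The block and fin lie where predicted (crop px (200,145)). Gripping the fin.

Request:
{"api": "arm_command", "payload": {"travel": [[0,0,-0.07],[0,0,-0.13],[0,0,-0.165],[0,0,-0.182],[0,0,-0.182],[0,0,-0.182]], "delta_rot": [[0,0,0],[0,0,0],[0,0,0],[0,0,0],[0,0,0],[0,0,0]]}}

```text
time_s: 36.52
tcp_pos: [0.4866, -0.333, 0.0592]
eef_rot: [-180.0, -0.1, -48.4]
contact_force: [-0.1, 0.0, 0.1]
gripper_width: 0.0528
gripper_force: 0.0
```

Request:
{"api": "arm_command", "payload": {"travel": [[0,0,0],[0,0,0],[0,0,0],[0,0,0],[0,0,0],[0,0,0]], "delta_rot": [[0,0,0],[0,0,0],[0,0,0],[0,0,0],[0,0,0],[0,0,0]], "grip": 0.1, "newtons": 40}}

```text
time_s: 37.28
tcp_pos: [0.4862, -0.3328, 0.0585]
eef_rot: [-180.0, -0.0, -48.4]
contact_force: [0.3, 2.0, 2.5]
gripper_width: 0.0219
gripper_force: 40.0
```

Run:
```python
from h import *
st(); sync(); plan(([486.5,-340,90],-48.4,0),([562.7,-326.4,90],-87.1,0)); plan(([562.7,-326.4,59.5],-87.1,0))
```

```text
37.27 [ 486.2 -332.8   58.5] [-1.7998e+02 -4.0000e-02 -4.8420e+01] J [-15.4  23.1 -23.1   0.  -43.8  57. ] F [0.3 2.  2.5] w 21.9 40.0
[0.0006, -0.0144, 0.0629] [0.0002, 0.0004, 0.0002] rows>=0.5
[0.153, 0.0128, 0.0629] [0.0003, 0.0003, -0.4298] rows>=3.6
[0.0, -0.0, -0.061] [0.0, 0.0, -0.0] rows>=0.5
```

Request:
{"api": "arm_command", "payload": {"travel": [[0,0,0.03],[0,-0.0144,0.063],[0.05,-0.0144,0.063],[0.153,0.0128,0.063],[0.153,0.0128,0.063],[0.153,0.0128,0.063],[0.153,0.0128,0.063],[0.153,0.0128,0.063],[0.153,0.0128,0.063],[0.153,0.0128,0.063]], "delta_rot": [[0,0,0],[0,0,0],[0,0,-0.1],[0,0,-0.43],[0,0,-0.43],[0,0,-0.43],[0,0,-0.43],[0,0,-0.43],[0,0,-0.43],[0,0,-0.43]]}}

```text
time_s: 38.52
tcp_pos: [0.5624, -0.3265, 0.09]
eef_rot: [-180.0, -0.0, -87.1]
contact_force: [-0.3, 0.5, -1.8]
gripper_width: 0.0219
gripper_force: 40.0
```

Run:
```python
from h import *
st(); sync()
Rk=np.array([[.99872,-.0506],[.0506,.99872]]); O=np.array([546.8,-9.8])
def rk(X): return (Rk.T@(np.array(X)[:2]*1000-O)).round(1)
a=cap('wrist','w10'); b=cap('top','t10')
cv2.imwrite('pics/m10.png',np.vstack([cv2.resize(a['img'][60:320,100:540],(660,390)),cv2.resize(b['img'][150:290,200:530],(660,200))])[:,:,::-1])
for f in('w8','w9','w10','top0','t7','t8','t10'):
    c=load(f)
    for C,S,m in blobs(c,(13,110,110),(24,255,255),4):
        X=ray(c,C,.0205); q=rk(X)
        if abs(abs(q[1])-237)<25 and abs(q[0])<15 and S[4]<120: print(f,C.round(1),S[4],q)
```

```text
38.52 [ 562.4 -326.5   90. ] [-1.7999e+02 -2.0000e-02 -8.7080e+01] J [-13.   25.7 -13.3   0.  -51.   15.9] F [-0.3  0.5 -1.8] w 21.9 40.0
w8 [322.2 241. ] 33 [  -0.7 -239.1]
top0 [440.2 207. ] 23 [-2.000e-01 -2.379e+02]
top0 [218.  224.1] 19 [ -0.3 237.3]
t8 [218.2 224.2] 20 [ -0.6 236.8]
t10 [218.2 224.2] 19 [ -0.4 236.9]
```

View pics/m10.png

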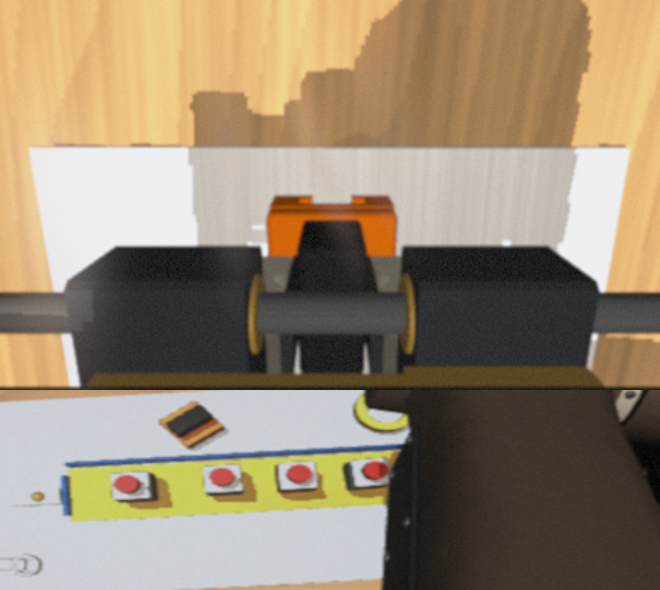

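The stop is held square over the right mouth, with the slot facing along the rail. The rail balls measure within 0.5 mm of the rack fit. Lowering and sliding in.

Request:
{"api": "arm_command", "payload": {"travel": [[0,0,-0.03],[0,0,-0.055],[0,0,-0.0612],[0,0,-0.0612],[0,0,-0.0612]], "delta_rot": [[0,0,0],[0,0,0],[0,0,0],[0,0,0],[0,0,0]]}}

```text
time_s: 39.25
tcp_pos: [0.5623, -0.3264, 0.0587]
eef_rot: [180.0, -0.0, -87.1]
contact_force: [1.3, -0.7, -1.9]
gripper_width: 0.0216
gripper_force: 40.0
```

Request:
{"api": "arm_command", "payload": {"travel": [[-0.0005,0.01,0],[-0.001,0.02,0],[-0.0015,0.03,0],[-0.002,0.04,0],[-0.0025,0.05,0],[-0.003,0.06,0],[-0.0035,0.07,0],[-0.0035,0.07,0]], "delta_rot": [[0,0,0],[0,0,0],[0,0,0],[0,0,0],[0,0,0],[0,0,0],[0,0,0],[0,0,0]]}}

```text
time_s: 40.25
tcp_pos: [0.5607, -0.291, 0.0593]
eef_rot: [-180.0, -0.0, -87.1]
contact_force: [0.7, 0.3, -1.8]
gripper_width: 0.0222
gripper_force: 40.0
```

Request:
{"api": "arm_command", "payload": {"travel": [[-0.0005,0.01,0],[-0.001,0.02,0],[-0.0015,0.03,0],[-0.002,0.04,0],[-0.0025,0.05,0],[-0.003,0.06,0],[-0.0034,0.066,0],[-0.0037,0.072,0],[-0.0037,0.072,0]], "delta_rot": [[0,0,0],[0,0,0],[0,0,0],[0,0,0],[0,0,0],[0,0,0],[0,0,0],[0,0,0],[0,0,0]]}}

```text
time_s: 41.38
tcp_pos: [0.5592, -0.2548, 0.0593]
eef_rot: [-180.0, 0.0, -87.1]
contact_force: [1.5, 1.5, 2.6]
gripper_width: 0.0217
gripper_force: 40.0
```

Request:
{"api": "arm_command", "payload": {"travel": [[-0.0002,0.004,0],[-0.0004,0.008,0],[-0.0006,0.012,0],[-0.0006,0.012,0]], "delta_rot": [[0,0,0],[0,0,0],[0,0,0],[0,0,0]]}}

```text
time_s: 41.88
tcp_pos: [0.5581, -0.2486, 0.0588]
eef_rot: [180.0, 0.0, -87.1]
contact_force: [0.2, 1.8, -0.4]
gripper_width: 0.0216
gripper_force: 40.0
```

Request:
{"api": "arm_command", "payload": {"travel": [[-0.0001,0.002,0],[-0.0002,0.004,0],[-0.0002,0.004,0]], "delta_rot": [[0,0,0],[0,0,0],[0,0,0]]}}

```text
time_s: 42.25
tcp_pos: [0.5579, -0.2473, 0.0588]
eef_rot: [179.9, -0.0, -87.1]
contact_force: [0.5, 0.7, -2.3]
gripper_width: 0.0216
gripper_force: 40.0
```

Request:
{"api": "arm_command", "payload": {"travel": [[-0.0001,0.002,0],[-0.0002,0.004,0],[-0.0002,0.004,0]], "delta_rot": [[0,0,0],[0,0,0],[0,0,0]]}}

```text
time_s: 42.62
tcp_pos: [0.5582, -0.2456, 0.0592]
eef_rot: [180.0, -0.0, -87.1]
contact_force: [-0.4, -2.1, -3.3]
gripper_width: 0.0217
gripper_force: 40.0
```

Request:
{"api": "arm_command", "payload": {"travel": [[-0.0001,0.002,0],[-0.0002,0.004,0],[-0.0002,0.004,0]], "delta_rot": [[0,0,0],[0,0,0],[0,0,0]]}}

```text
time_s: 43.0
tcp_pos: [0.5581, -0.2451, 0.0594]
eef_rot: [180.0, -0.1, -87.1]
contact_force: [-0.0, -10.5, -4.6]
gripper_width: 0.0218
gripper_force: 40.0
```

Request:
{"api": "arm_command", "payload": {"travel": [[-0.0001,0.002,0],[-0.0002,0.004,0],[-0.0002,0.004,0]], "delta_rot": [[0,0,0],[0,0,0],[0,0,0]]}}

```text
time_s: 43.38
tcp_pos: [0.5582, -0.2439, 0.0598]
eef_rot: [180.0, -0.2, -87.1]
contact_force: [-0.8, -15.3, -2.2]
gripper_width: 0.0216
gripper_force: 40.0
```

Request:
{"api": "arm_command", "payload": {"travel": [[-0.0001,0.003,0],[-0.0001,0.003,0],[-0.0001,0.003,0]], "delta_rot": [[0,0,0],[0,0,0],[0,0,0]]}}

```text
time_s: 43.75
tcp_pos: [0.5582, -0.2436, 0.0599]
eef_rot: [-180.0, -0.3, -87.1]
contact_force: [0.1, -22.4, -4.3]
gripper_width: 0.0217
gripper_force: 40.0
```

Request:
{"api": "arm_command", "payload": {"travel": [[0.0003,-0.012,0],[0.0003,-0.012,0],[0.0003,-0.012,0]], "delta_rot": [[0,0,0],[0,0,0],[0,0,0]]}}

```text
time_s: 44.12
tcp_pos: [0.5583, -0.2455, 0.0592]
eef_rot: [-180.0, -0.0, -87.1]
contact_force: [-0.0, -0.6, -1.2]
gripper_width: 0.0217
gripper_force: 40.0
```

Request:
{"api": "arm_command", "payload": {"travel": [[0,-0.002,0],[0,-0.002,0],[0,-0.002,0]], "delta_rot": [[0,0,0],[0,0,0],[0,0,0]]}}

```text
time_s: 44.5
tcp_pos: [0.5583, -0.2467, 0.0593]
eef_rot: [-180.0, -0.0, -87.1]
contact_force: [0.8, 0.5, -1.5]
gripper_width: 0.0216
gripper_force: 40.0
```

Request:
{"api": "arm_command", "payload": {"travel": [[0,-0.002,0],[0,-0.002,0],[0,-0.002,0]], "delta_rot": [[0,0,0],[0,0,0],[0,0,0]]}}

```text
time_s: 44.88
tcp_pos: [0.5583, -0.2477, 0.0593]
eef_rot: [-180.0, -0.0, -87.1]
contact_force: [-0.3, 2.6, -1.3]
gripper_width: 0.0215
gripper_force: 40.0
```

Run:
```python
from h import *
st()
```

```text
44.88 [ 558.3 -247.7   59.3] [-1.7999e+02 -1.0000e-02 -8.7120e+01] J [ -5.6  24.7 -20.2   0.  -45.1   8.5] F [-0.3  2.6 -1.3] w 21.5 40.0
```

Request:
{"api": "arm_command", "payload": {"travel": [[-0.0002,0.004,0],[-0.0004,0.008,0],[-0.0005,0.011,0],[-0.0005,0.011,0]], "delta_rot": [[0,0,0],[0,0,0],[0,0,0],[0,0,0]]}}

```text
time_s: 45.38
tcp_pos: [0.5581, -0.244, 0.0594]
eef_rot: [-180.0, -0.1, -87.1]
contact_force: [0.4, -9.4, -4.5]
gripper_width: 0.0219
gripper_force: 40.0
```

Request:
{"api": "arm_command", "payload": {"travel": [[0,0,0],[0,0,0],[0,0,0],[0,0,0]], "delta_rot": [[0,0,0],[0,0,0],[0,0,0],[0,0,0]], "grip": 0.55}}

```text
time_s: 45.88
tcp_pos: [0.5581, -0.2423, 0.0594]
eef_rot: [-180.0, -0.0, -87.1]
contact_force: [0.5, -0.2, 0.4]
gripper_width: 0.0479
gripper_force: 0.0
```

Request:
{"api": "arm_command", "payload": {"travel": [[0,0,0.06],[0,0,0.16],[0,0,0.28],[0,0,0.4],[0,0,0.5],[0,0,0.5],[0,0,0.5]], "delta_rot": [[0,0,0],[0,0,0],[0,0,0],[0,0,0],[0,0,0],[0,0,0],[0,0,0]]}}

```text
time_s: 46.75
tcp_pos: [0.5577, -0.2421, 0.309]
eef_rot: [-180.0, 0.0, -87.1]
contact_force: [-0.7, 0.3, -0.5]
gripper_width: 0.0481
gripper_force: 0.0
```

Run:
```python
from h import *
st(); sync(); a=cap('wrist','w11'); b=cap('top','t11')
cv2.imwrite('pics/m11.png',np.vstack([a['img'][:300,:],cv2.resize(b['img'][130:290,230:550],(600,300),interpolation=cv2.INTER_CUBIC)[:, :].copy() if 0 else cv2.copyMakeBorder(cv2.resize(b['img'][130:290,230:550],(600,300)),0,0,0,40,cv2.BORDER_CONSTANT)])[:,:,::-1])
```

```text
46.75 [ 557.7 -242.1  309. ] [-1.7999e+02  1.0000e-02 -8.7120e+01] J [ -5.1  12.4  -2.4  -0.  -75.2   8. ] F [-0.7  0.3 -0.5] w 48.1 0.0
```

View pics/m11.png

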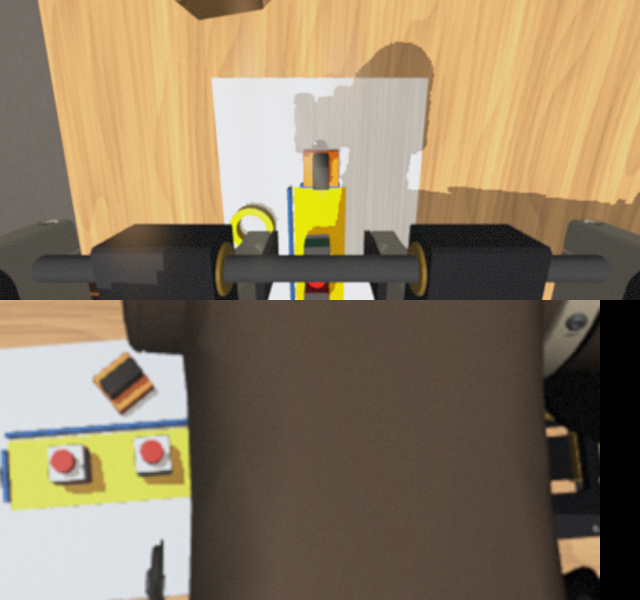

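Run:
```python
from h import *
c=load('w11')
Rk=np.array([[.99872,-.0506],[.0506,.99872]]); O=np.array([546.8,-9.8])
for z,hx,hy in((.036,25,25),(.068,11,23)):
    print(z,[proj(c,[*(O+Rk@[sx*hx,-237+sy*hy])/1000,z]).round(1) for sx,sy in((-1,-1),(1,-1),(1,1),(-1,1))])
hsv=cv2.cvtColor(c['img'],cv2.COLOR_RGB2HSV)
for x in(306,309,335): print(x,[(y,*hsv[y,x].tolist()) for y in range(178,192)])
for f in('t10','t11'):
    c=load(f);x,y,w,h=(275,150,45,45)
    hsv=cv2.cvtColor(c['img'],cv2.COLOR_RGB2HSV); sub=hsv[y:y+h,x:x+w]; m=np.zeros(hsv.shape[:2],np.uint8)
    for n,k,z in(('dark',sub[:,:,2]<95,.068),('all',(sub[:,:,2]<95)|((sub[:,:,1]>120)&(sub[:,:,0]<20)),.036)):
        m[:]=0; m[y:y+h,x:x+w]=k; N,L,S,C=cv2.connectedComponentsWithStats(m); i=1+S[1:,4].argmax()
        print(f,n,S[i],[np.round(v,1) for v in rect(c,L==i,z)])
```

```text
0.036 [array([338.1, 150.9]), array([301.6, 150.9]), array([302.2, 186.6]), array([337.5, 186.5])]
0.068 [array([328.4, 155. ]), array([311.1, 155. ]), array([311.4, 190.4]), array([328.2, 190.3])]
306 [(178, 21, 175, 232), (179, 21, 175, 232), (180, 21, 179, 232), (181, 21, 179, 232), (182, 22, 188, 231), (183, 21, 182, 234), (184, 21, 186, 235), (185, 16, 150, 230), (186, 2, 59, 195), (187, 90, 14, 164), (188, 36, 108, 205), (189, 30, 216, 231), (190, 30, 253, 234), (191, 30, 245, 233)]
309 [(178, 21, 159, 232), (179, 21, 159, 233), (180, 21, 164, 233), (181, 21, 176, 231), (182, 21, 170, 232), (183, 21, 175, 233), (184, 21, 177, 234), (185, 16, 143, 229), (186, 5, 61, 197), (187, 79, 13, 162), (188, 35, 99, 211), (189, 30, 196, 230), (190, 30, 255, 235), (191, 30, 246, 232)]
335 [(178, 22, 210, 233), (179, 21, 199, 234), (180, 21, 204, 235), (181, 21, 207, 233), (182, 21, 207, 234), (183, 21, 216, 233), (184, 21, 213, 234), (185, 16, 154, 230), (186, 5, 67, 195), (187, 79, 17, 161), (188, 35, 103, 204), (189, 30, 206, 231), (190, 30, 253, 233), (191, 30, 245, 232)]
t10 dark [284 161  22  22 267] [array([635.1,  58.9]), array([25.2, 44.9]), np.float64(37.6)]
t10 all [280 159  32  31 550] [array([635.8,  58.5]), array([51.6, 49.3]), np.float64(37.8)]
t11 dark [284 161  22  22 259] [array([635. ,  58.9]), array([24.6, 44.9]), np.float64(37.7)]
t11 all [280 159  31  31 534] [array([635.9,  58.4]), array([51.6, 49. ]), np.float64(37.8)]
```

The right stop sits flush against the sill: its inner edge is at wrist px row 186, as predicted. The left stop has not moved. To clear the bottle caps I'll grip its fin high (TCP z 75).

Request:
{"api": "arm_command", "payload": {"travel": [[0.02,0.1,0],[0.155,0.601,-0.15],[0.155,0.601,-0.15],[0.155,0.601,-0.15],[0.155,0.601,-0.15],[0.155,0.601,-0.15],[0.155,0.601,-0.15],[0.155,0.601,-0.15],[0.155,0.601,-0.15],[0.155,0.601,-0.15]], "delta_rot": [[0,0,0.05],[0,0,0.384],[0,0,0.384],[0,0,0.384],[0,0,0.384],[0,0,0.384],[0,0,0.384],[0,0,0.384],[0,0,0.384],[0,0,0.384]]}}

```text
time_s: 48.1
tcp_pos: [0.6355, 0.0571, 0.2348]
eef_rot: [-179.9, -0.0, -52.6]
contact_force: [-0.3, 0.0, -0.6]
gripper_width: 0.0481
gripper_force: 0.0
```

Run:
```python
from h import *
st(); sync(); c=cap('wrist','w12'); b=cap('top','t12')
x,y,yaw=635.4,58.6,127.5
a=np.radians(yaw);u=np.array([np.cos(a),np.sin(a)]);v=np.array([-u[1],u[0]])
for z,hx,hy in((.036,25,25),(.068,23,11)):
    print(z,[proj(c,[*(np.array([x,y])+sx*hx*u+sy*hy*v)/1000,z]).round(0) for sx,sy in((-1,-1),(1,-1),(1,1),(-1,1))])
for C,S,m in blobs(c,(6,130,60),(20,255,255),100):
    if S[4]<5000: print(C.round(1),S)
plan(([x,y,75],-52.5,0))
# right stop, top camera
hsv=cv2.cvtColor(b['img'],cv2.COLOR_RGB2HSV)
Rk=np.array([[.99872,-.0506],[.0506,.99872]]); O=np.array([546.8,-9.8])
for C,S,m in blobs(b,(6,130,60),(18,255,255),30):
    if S[4]<900: print('top',C.round(1),S,[np.round(q,1) for q in rect(b,m,.036)])
print('pred', [proj(b,[*(O+Rk@[sx*25,-237+sy*25])/1000,.036]).round(1) for sx,sy in((-1,-1),(1,-1),(1,1),(-1,1))])
```

```text
48.1 [635.5  57.1 234.8] [-1.7995e+02 -4.0000e-02 -5.2640e+01] J [ 22.6  17.5  -5.2   0.  -67.2  14.7] F [-0.3  0.  -0.6] w 48.1 0.0
0.036 [array([298., 162.]), array([299., 205.]), array([341., 205.]), array([342., 162.])]
0.068 [array([309., 169.]), array([309., 211.]), array([330., 211.]), array([330., 169.])]
[550.3  14.2] [521   0  63  33 914]
[300.6 182.4] [295 161  12  43 425]
[330.5 180.3] [317 160  20  43 493]
[221.4 269.5] [215 243  19  53 349]
[419.8 270.2] [409 243  18  53 345]
[402.7 312.1] [ 212  304  342   14 2195]
[-0.0003, 0.003, -0.3197] [-0.0, 0.0007, 0.0016] rows>=2.6
top [440.1 208.4] [428 196  27  24 343] [array([ 555.9, -244.8]), array([49. , 51.6]), np.float64(3.2)]
top [343.2 216.9] [337 202  22  22  46] [array([542.7, -38.7]), array([57.9, 31.4]), np.float64(49.2)]
pred [array([455. , 217.1]), array([452.4, 193.5]), array([428.7, 195.3]), array([431.2, 219. ])]
```

Run:
```python
from h import *
c=load('w12'); p=ray(c,(316.3,182.5),.036)*1000; q=ray(c,(320,183.5),.036)*1000; print(p,q)
c=cap('top','t13'); x,y,w,h=(275,150,45,45)
hsv=cv2.cvtColor(c['img'],cv2.COLOR_RGB2HSV); sub=hsv[y:y+h,x:x+w]; m=np.zeros(hsv.shape[:2],np.uint8)
cv2.imwrite('pics/z13.png',cv2.resize(np.hstack([load('w12')['img'][130:230,260:380],c['img'][140:240,250:370]]),None,fx=3,fy=3)[:,:,::-1])
```

```text
[639.54851835  59.53173438  36.        ] [635.43441309  57.87377666  36.        ]
```

View pics/z13.png

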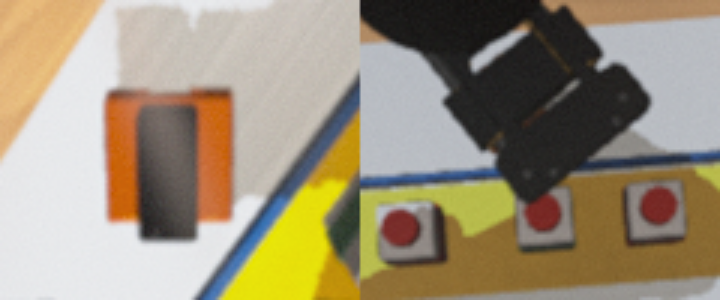

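The stop's true centre is about 4 mm further out, at (639,59). Descending and gripping the fin high.

Request:
{"api": "arm_command", "payload": {"travel": [[0.0076,0.0048,-0.1],[0.0076,0.0048,-0.2],[0.0076,0.0048,-0.26],[0.0076,0.0048,-0.3],[0.0076,0.0048,-0.3196],[0.0076,0.0048,-0.3196],[0.0076,0.0048,-0.3196]], "delta_rot": [[0,0,0],[0,0,0],[0,0,0],[0,0,0],[0,0,0],[0,0,0],[0,0,0]]}}

```text
time_s: 49.12
tcp_pos: [0.64, 0.0607, 0.0756]
eef_rot: [-179.9, -0.1, -52.6]
contact_force: [-0.7, 0.2, 0.1]
gripper_width: 0.0485
gripper_force: 0.0
```

Request:
{"api": "arm_command", "payload": {"travel": [[0,0,0],[0,0,0],[0,0,0],[0,0,0],[0,0,0],[0,0,0]], "delta_rot": [[0,0,0],[0,0,0],[0,0,0],[0,0,0],[0,0,0],[0,0,0]], "grip": 0.1, "newtons": 40}}

```text
time_s: 49.88
tcp_pos: [0.6396, 0.0606, 0.0747]
eef_rot: [-180.0, -0.0, -52.6]
contact_force: [-1.3, 0.8, 2.3]
gripper_width: 0.0214
gripper_force: 40.0
```

Run:
```python
from h import *
st(); sync(); plan(([640,60,200],-52.5,0),([530.8,307,200],-87.1,0)); plan(([530.8,307,77],-87.1,0))
```

```text
49.88 [639.6  60.6  74.7] [-1.7997e+02 -4.0000e-02 -5.2550e+01] J [ 22.8  26.  -15.2   0.  -48.7  14.6] F [-1.3  0.8  2.3] w 21.4 40.0
[0.0009, -0.0012, 0.2506] [0.0001, 0.0005, 0.0006] rows>=2.0
[-0.2175, 0.4928, 0.2506] [0.0003, 0.0005, -0.3839] rows>=4.8
[-0.0, 0.0, -0.246] [-0.0, -0.0, 0.0] rows>=2.0
```

Request:
{"api": "arm_command", "payload": {"travel": [[0,0,0.06],[0,0,0.16],[0,0,0.2506],[-0.05,0.1,0.2506],[-0.2176,0.4928,0.2506],[-0.2176,0.4928,0.2506],[-0.2176,0.4928,0.2506],[-0.2176,0.4928,0.2506],[-0.2176,0.4928,0.2506],[-0.2176,0.4928,0.2506],[-0.2176,0.4928,0.2506],[-0.2176,0.4928,0.2506]], "delta_rot": [[0,0,0],[0,0,0],[0,0,0],[0,0,-0.08],[0,0,-0.384],[0,0,-0.384],[0,0,-0.384],[0,0,-0.384],[0,0,-0.384],[0,0,-0.384],[0,0,-0.384],[0,0,-0.384]]}}

```text
time_s: 51.38
tcp_pos: [0.5309, 0.3059, 0.1997]
eef_rot: [180.0, -0.0, -87.2]
contact_force: [-0.2, 0.4, -2.0]
gripper_width: 0.0211
gripper_force: 40.0
```

Request:
{"api": "arm_command", "payload": {"travel": [[0,0,-0.08],[0,0,-0.16],[0,0,-0.22],[0,0,-0.24],[0,0,-0.249],[0,0,-0.249],[0,0,-0.249]], "delta_rot": [[0,0,0],[0,0,0],[0,0,0],[0,0,0],[0,0,0],[0,0,0],[0,0,0]]}}

```text
time_s: 52.25
tcp_pos: [0.5311, 0.3074, 0.0765]
eef_rot: [-179.9, 0.1, -87.1]
contact_force: [0.3, -0.2, -1.1]
gripper_width: 0.0214
gripper_force: 40.0
```

Run:
```python
from h import *
st()
```

```text
52.25 [531.1 307.4  76.5] [-1.7991e+02  5.0000e-02 -8.7110e+01] J [ 48.3  23.7 -19.    0.  -47.2 -45.4] F [ 0.3 -0.2 -1.1] w 21.4 40.0
```

Request:
{"api": "arm_command", "payload": {"travel": [[0,0,-0.002],[0,0,-0.003],[0,0,-0.003]], "delta_rot": [[0,0,0],[0,0,0],[0,0,0]]}}

```text
time_s: 52.62
tcp_pos: [0.531, 0.3073, 0.0746]
eef_rot: [-179.9, 0.0, -87.1]
contact_force: [-0.9, -0.0, 6.2]
gripper_width: 0.0216
gripper_force: 40.0
```

Request:
{"api": "arm_command", "payload": {"travel": [[0,0,0],[0,0,0],[0,0,0],[0,0,-0.015],[0,0,-0.031],[0,0,-0.031],[0,0,-0.031]], "delta_rot": [[0,0,0],[0,0,0],[0,0,0],[0,0,0],[0,0,0],[0,0,0],[0,0,0]], "grip": 0.5}}

```text
time_s: 53.5
tcp_pos: [0.5305, 0.3068, 0.0581]
eef_rot: [180.0, -0.0, -87.1]
contact_force: [0.9, 0.3, 0.5]
gripper_width: 0.0436
gripper_force: 0.0
```

Request:
{"api": "arm_command", "payload": {"travel": [[0,0,0],[0,0,0],[0,0,0],[0,0,0],[0,0,0],[0,0,0]], "delta_rot": [[0,0,0],[0,0,0],[0,0,0],[0,0,0],[0,0,0],[0,0,0]], "grip": 0.1, "newtons": 40}}

```text
time_s: 54.25
tcp_pos: [0.5307, 0.307, 0.0584]
eef_rot: [-180.0, -0.0, -87.1]
contact_force: [0.8, -0.1, 0.8]
gripper_width: 0.0216
gripper_force: 40.0
```

Request:
{"api": "arm_command", "payload": {"travel": [[0,0,0.001],[0.0005,-0.01,0.001],[0.001,-0.02,0.001],[0.0015,-0.03,0.001],[0.002,-0.04,0.001],[0.0025,-0.05,0.001],[0.003,-0.06,0.001],[0.0035,-0.07,0.001],[0.0035,-0.07,0.001]], "delta_rot": [[0,0,0],[0,0,0],[0,0,0],[0,0,0],[0,0,0],[0,0,0],[0,0,0],[0,0,0],[0,0,0]]}}

```text
time_s: 55.38
tcp_pos: [0.5323, 0.2715, 0.0588]
eef_rot: [180.0, -0.0, -87.1]
contact_force: [-0.3, -0.0, -1.5]
gripper_width: 0.0218
gripper_force: 40.0
```

Request:
{"api": "arm_command", "payload": {"travel": [[0.0005,-0.01,0],[0.001,-0.02,0],[0.0015,-0.03,0],[0.002,-0.04,0],[0.0025,-0.05,0],[0.003,-0.06,0],[0.0034,-0.066,0],[0.0037,-0.072,0],[0.0037,-0.072,0]], "delta_rot": [[0,0,0],[0,0,0],[0,0,0],[0,0,0],[0,0,0],[0,0,0],[0,0,0],[0,0,0],[0,0,0]]}}

```text
time_s: 56.5
tcp_pos: [0.5344, 0.2353, 0.0589]
eef_rot: [-180.0, -0.1, -87.1]
contact_force: [2.6, -0.4, 3.1]
gripper_width: 0.0214
gripper_force: 40.0
```

Request:
{"api": "arm_command", "payload": {"travel": [[0.0002,-0.004,0],[0.0004,-0.008,0],[0.0006,-0.012,0],[0.0006,-0.012,0]], "delta_rot": [[0,0,0],[0,0,0],[0,0,0],[0,0,0]]}}

```text
time_s: 57.0
tcp_pos: [0.5339, 0.2289, 0.0584]
eef_rot: [179.9, -0.1, -87.1]
contact_force: [1.7, -1.6, 2.1]
gripper_width: 0.0218
gripper_force: 40.0
```

Request:
{"api": "arm_command", "payload": {"travel": [[0.0001,-0.002,0],[0.0002,-0.004,0],[0.0002,-0.004,0]], "delta_rot": [[0,0,0],[0,0,0],[0,0,0]]}}

```text
time_s: 57.38
tcp_pos: [0.5341, 0.2276, 0.0584]
eef_rot: [179.9, -0.0, -87.1]
contact_force: [0.6, 1.4, -1.3]
gripper_width: 0.0217
gripper_force: 40.0
```

Request:
{"api": "arm_command", "payload": {"travel": [[0.0001,-0.002,0],[0.0002,-0.004,0],[0.0002,-0.004,0]], "delta_rot": [[0,0,0],[0,0,0],[0,0,0]]}}

```text
time_s: 57.75
tcp_pos: [0.5343, 0.2262, 0.0585]
eef_rot: [180.0, 0.0, -87.1]
contact_force: [-2.2, 4.4, -3.1]
gripper_width: 0.0219
gripper_force: 40.0
```

Request:
{"api": "arm_command", "payload": {"travel": [[0.0001,-0.002,0],[0.0002,-0.004,0],[0.0002,-0.004,0]], "delta_rot": [[0,0,0],[0,0,0],[0,0,0]]}}

```text
time_s: 58.12
tcp_pos: [0.5343, 0.2258, 0.0586]
eef_rot: [-180.0, 0.1, -87.1]
contact_force: [-5.8, 12.1, -2.1]
gripper_width: 0.0216
gripper_force: 40.0
```

Request:
{"api": "arm_command", "payload": {"travel": [[0.0001,-0.002,0],[0.0002,-0.004,0],[0.0002,-0.004,0]], "delta_rot": [[0,0,0],[0,0,0],[0,0,0]]}}

```text
time_s: 58.5
tcp_pos: [0.5345, 0.225, 0.059]
eef_rot: [-179.9, 0.2, -87.1]
contact_force: [-9.2, 16.2, -0.1]
gripper_width: 0.022
gripper_force: 40.0
```

Request:
{"api": "arm_command", "payload": {"travel": [[0,0,0],[0,0,0],[0,0,0],[0,0,0]], "delta_rot": [[0,0,0],[0,0,0],[0,0,0],[0,0,0]], "grip": 0.5}}

```text
time_s: 59.0
tcp_pos: [0.5349, 0.2215, 0.0587]
eef_rot: [180.0, -0.0, -87.1]
contact_force: [0.2, -0.4, 0.2]
gripper_width: 0.0434
gripper_force: 0.0
```

Request:
{"api": "arm_command", "payload": {"travel": [[0,0,0.06],[0,0,0.16],[0,0,0.28],[0,0,0.4],[0,0,0.5],[0,0,0.5],[0,0,0.5]], "delta_rot": [[0,0,0],[0,0,0],[0,0,0],[0,0,0],[0,0,0],[0,0,0],[0,0,0]]}}

```text
time_s: 59.88
tcp_pos: [0.5345, 0.2216, 0.3084]
eef_rot: [180.0, -0.0, -87.1]
contact_force: [-0.5, -0.4, -1.0]
gripper_width: 0.0438
gripper_force: 0.0
```

Run:
```python
from h import *
st(); sync(); c=cap('wrist','w14')
Rk=np.array([[.99872,-.0506],[.0506,.99872]]); O=np.array([546.8,-9.8])
print([proj(c,[*(O+Rk@[sx*25,237+sy*25])/1000,.036]).round(1) for sx,sy in((-1,-1),(1,-1),(1,1),(-1,1))])
for C,S,m in blobs(c,(6,130,60),(24,255,255),60):
    if S[4]<3000 and S[1]<240: print(C.round(1),S)
```

```text
59.88 [534.5 221.6 308.4] [ 1.7998e+02 -1.0000e-02 -8.7140e+01] J [ 41.9   9.5  -6.1  -0.  -74.4 -39. ] F [-0.5 -0.4 -1. ] w 43.8 0.0
[array([338.1, 158.1]), array([301.8, 158.2]), array([302.4, 193.4]), array([337.6, 193.4])]
[325.7 121.2] [ 294   72   53   80 2241]
[332.4 173.1] [318 158  21  35 350]
[307.4 178.7] [304 160   9  33 225]
```

Request:
{"api": "arm_command", "payload": {"travel": [[0,-0.1,0.1],[-0.08,-0.3,0.1],[-0.1,-0.5,0.1],[-0.1,-0.7,0.1],[-0.1,-0.95,0.1],[-0.1,-0.95,0.1],[-0.1,-0.95,0.1],[-0.1,-0.95,0.1],[-0.1,-0.95,0.1],[-0.1,-0.95,0.1],[-0.1,-0.95,0.1]], "delta_rot": [[0,0,0],[0,0,0],[0,0,0],[0,0,0],[0,0,0],[0,0,0],[0,0,0],[0,0,0],[0,0,0],[0,0,0],[0,0,0]]}}

```text
time_s: 61.3
tcp_pos: [0.4849, -0.2521, 0.3583]
eef_rot: [180.0, -0.0, -87.0]
contact_force: [0.5, 0.5, 0.4]
gripper_width: 0.0438
gripper_force: 0.0
```

Request:
{"api": "arm_command", "payload": {"travel": [[-0.05,-0.2,0],[-0.15,-0.4,0],[-0.3,-0.65,0],[-0.3,-0.65,0],[-0.3,-0.65,0],[-0.3,-0.65,0],[-0.3,-0.65,0],[-0.3,-0.65,0],[-0.3,-0.65,0]], "delta_rot": [[0,0,0],[0,0,0],[0,0,0],[0,0,0],[0,0,0],[0,0,0],[0,0,0],[0,0,0],[0,0,0]]}}

```text
time_s: 62.42
tcp_pos: [0.3361, -0.5769, 0.3592]
eef_rot: [-180.0, -0.0, -87.0]
contact_force: [-0.7, 1.2, 0.3]
gripper_width: 0.0439
gripper_force: 0.0
```

Run:
```python
from h import *
st(); sync(); b=cap('top','t15'); a=cap('side','s15')
cv2.imwrite('pics/m15.png',np.vstack([cv2.resize(b['img'][120:310,150:520],(700,359)),cv2.resize(a['img'][140:340,180:540],(432,240))[:, :].copy() if 0 else cv2.copyMakeBorder(cv2.resize(a['img'][140:340,180:540],(432,240)),0,0,0,268,cv2.BORDER_CONSTANT)])[:,:,::-1])
Rk=np.array([[.99872,-.0506],[.0506,.99872]]); O=np.array([546.8,-9.8])
for s in(1,-1): print([proj(b,[*(O+Rk@[sx*25,s*237+sy*25])/1000,.036]).round(1) for sx,sy in((-1,-1),(1,-1),(1,1),(-1,1))])
for C,S,m in blobs(b,(5,110,60),(18,255,255),30):
    if S[4]<900 and 140<C[1]<300: print('top',C.round(1),S)
```

```text
62.42 [ 336.1 -576.9  359.2] [-1.7996e+02 -5.0000e-02 -8.7000e+01] J [-43.1  17.3  10.5   0.  -83.1  46.1] F [-0.7  1.2  0.3] w 43.9 0.0
[array([228.8, 234.5]), array([227.6, 210.7]), array([203.8, 212.6]), array([204.9, 236.4])]
[array([455. , 217.1]), array([452.4, 193.5]), array([428.7, 195.3]), array([431.2, 219. ])]
top [440.  208.3] [428 195  27  26 347]
top [218.2 226. ] [206 213  25  25 309]
```

View pics/m15.png

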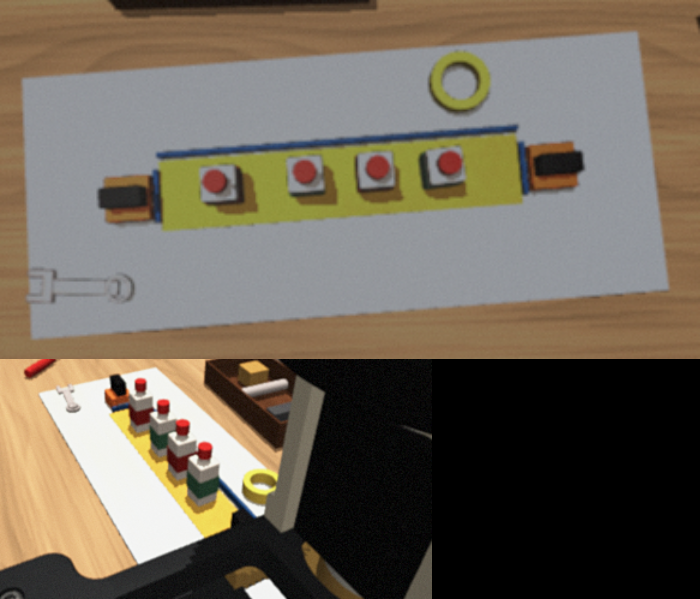

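Top view: four bottles stand in the lane at px (220,183), (305,173), (376,170) and (445,165). Both orange stops are tight against the sills at (128,198) and (553,165), and the tape and wrench are in place.

```bash
python3 -c "
from plant import close_job
print(close_job())"
```

```text
the job is handed in; nothing more can be done
None
```

I handed the job in. The two fallen bottles stand in the row with the green-banded ones, and both end stops are pushed fully home against the blue sills. I inferred the ball clicks from the slide forces and camera images; I pull-tested only the right stop, which gave light resistance. The tape and wrench were not touched.

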